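# Take the nested clay pots out of their carrier

## Task

Take apart the nest of clay pots in the steel-framed carrier, one part at a time in the reverse of the order it was put together: swing the carrier's wooden-gripped bail fully down to its open side, lay the knobbed lid in the seed tray, stand the tall narrow pot upright on the small saucer, then stand the deeper, wider pot upright on the large saucer. The clay is brittle, so set every piece down rather than dropping it, and leave the other things on the bench where they are.

Things in the scene. Friction and masses are not known exactly. Their poses are not given: they have to be found in the camera images.
- bail (a joint): angle (rad) of the carrier's bail, a U of 8 mm steel rod whose cross bar carries a round wooden grip (18 mm diameter, 90 mm long). 0 = standing straight up over the nest, 1.6 = its stop, lying level on the side of the carrier's +x axis; it starts between 0 and 0.25 and opens towards +x only. A stiff hinge (0.2 N m) keeps it where it is left.
- bail_grip (a point): centre of the bail's wooden grip, 100 mm from the hinge axis; the grip's length runs along the carrier's y axis. Its frame turns with the bail.
- bail_hinge (a point): point on the bail's hinge axis above the middle of the carrier's pan, 110 mm above the bench; axes are the carrier's. The hinge axis is this frame's y axis. At joint value q the grip is at +100 sin q mm along x and +100 cos q mm along z from here.
- carrier: fixed carrier: a round terracotta pan 140 mm across and 70 mm high, floor 10 mm thick, wall 8 mm, between two flat steel posts (22 mm wide, 110 mm high) at y = +86 and -86 mm that bear the bail; the bail legs run up from the post tops in the same planes. Origin at the middle of its underside on the bench; x is the side to which the bail opens (away from the robot, within about 25 degrees), z up. The pan stays where it is.
- lid_center (a point): centre (half-way up) of the loose terracotta lid, 42 mm high in all: a disc 60 mm across and 8 mm thick whose top is 7 mm below this point, a knob 24 mm in diameter and 28 mm high on it (knob top 21 mm above this point), and a plug 36 mm across and 6 mm deep underneath. It sits loosely on the tall pot, plug inside the rim. About 0.09 kg.
- tall_pot_center (a point): point on the axis, half-way up, of the tall narrow terracotta pot: 120 mm high, 58 mm across at the rim (its top 35 mm is straight), tapering to 44 mm at the base, wall 7 mm. z along its axis, up. It stands loosely inside the deep pot, its rim 33 mm above that pot's rim. About 0.2 kg.
- deep_pot_center (a point): point on the axis, half-way up, of the deeper, wider terracotta pot: 95 mm high, 96 mm across at the rim (top 35 mm straight), tapering to 76 mm at the base, wall 8 mm (so the rim can be pinched across the wall 44 mm from the axis), floor 8 mm. z along its axis, up. It stands loosely inside the carrier's pan, its rim 35 mm above the pan's rim. About 0.28 kg.
- small_saucer: loose small terracotta saucer, 92 mm across, 18 mm high, floor 6 mm thick, flat inside floor about 70 mm across; for the tall pot. Origin at the middle of its underside, z up.
- large_saucer: loose large terracotta saucer, 124 mm across, 18 mm high, floor 6 mm thick, flat inside floor about 102 mm across; for the deep pot. Origin at the middle of its underside, z up.
- seed_tray: loose green plastic seed tray, open-topped, 120 mm (x) by 170 mm (y) by 45 mm high, walls and floor 4 mm thick. Origin at the middle of its underside, z up.
- spare_pot: bystander: a clay pot standing upside down, 100 mm across, 85 mm high. Origin at the middle of its underside. Leave alone.
- trowel: bystander: steel trowel with wooden handle, 270 mm long along its x, 62 mm wide, 26 mm high, lying on the robot's left. Leave alone.
- pruning_hook: bystander: red-handled pruning hook, 300 mm long along its x, 20 mm high, lying beyond the carrier. Leave alone.
- seed_tin: bystander: plain steel tin, 60 mm across, 55 mm high, origin under its centre. Leave alone.
- jar: bystander: glass jar with steel cap, 60 mm across, 70 mm high, origin under its centre. Leave alone.
- brush: bystander: flat hand brush with a wooden handle, about 200 mm long along its x and under 40 mm high, lying on the robot's right. Leave alone.

How it is judged:
By the outcome, as a careful person would: the job done as asked, in the order asked, and still so for the second after the job is handed in, with the robot touching nothing.
It also fails if it takes over 72 s, if anything falls off the work surface, if the arm or the gripper's body presses on something with over 40 N, if the wrist force passes 120 N, or if a joint passes its speed limit or range.

## Robot

A 7-joint arm with a two-finger parallel gripper is mounted at the origin on the work surface. World frame = base frame: x ahead of the robot, y to its left, z up, the work surface at z = 0. Lengths are in m, angles in rad, forces in N, time in s.
With the tool pointing down it reaches from about 0.4 to 0.85 m from the base axis. Payload 4.5 kg.
Tool frame: the origin (TCP) lies midway between the tips of the shut fingers; the grasp point (between the pads) lies 19 mm behind it; z points along the fingers, y is the direction in which the jaws open and shut (so a half turn about z gives the same grasp; the last joint's range is limited). The gripper opens to 88 mm and grips with 3 to 60 N. Pads are 18 mm wide; open, the fingers measure 123 mm over their backs; the gripper's body (75 mm by 187 mm) begins 45 mm behind the grasp point.
Start: joints at [-1.188, 0.689, -0.195, 1.565, 0.157, 0.902, -0.215], TCP at [0.214, 0.587, 0.239] pointing down, gripper open.
Joint ranges: [-3.01, 3.01], [-0.46, 2.08], [-1.47, 1.51], [0.13, 2.56], [-1, 4.14], [0.04, 2.09], [-2.66, 2.66]. Speed limits (rad/s): [2.57, 2.57, 3.14, 3.14, 3.14, 3.14, 3.14].

## Interface

Orientations are given as a unit quaternion [x, y, z, w].
In Python, from plant import get_state, snapshot, finish_job, find_in gives the robot as it stands.
- The arm moves only by the shell command python3 -m creep 'ROWS' [OPENING] [FORCE]. ROWS is JSON, one flat list of numbers, 6 for each row, row after row: the shift along the tool's x, y, z in mm, then the turn, a rotation vector about the tool's x, y, z in degrees. In form: [tx, ty, tz, wx, wy, wz, tx, ty, tz, wx, wy, wz, ...]. A call has 1 to 5 rows; each row shifts and turns the pose as measured when the row begins, along the tool's axes as they then stand; what a row does not reach is not made up. A row lasts 1/12 s, in which the tool goes at most 41.7 mm and 7.16 degrees, less where a joint would pass 70% of its speed; a pose out of reach is approached as far as the arm can. A call is refused whole if a number of a shift passes 41.7 or a number of a turn 7.16, either way. A call with a gripper value outside its range is refused whole. OPENING is the finger opening in mm, from 0 to 88.1, set as the call begins (- or left out, the last holds). The fingers move at their own pace and stop on an object; FORCE is the grip in N (left out, the last holds). Time passes only in rows, so rows that do not move let the fingers close. It gives the time, the measured TCP pose, the force and the opening at its end, in the units of the state.
- get_state(): the state, without advancing time (a new reading comes with each control period).
- snapshot(name): name is "side" or "top"; returns a dict with "color" (400x640x3 uint8, red, green, blue), "intrinsics" (3x3 intrinsics, pixels), "extrinsics" (4x4, takes a point from world to camera coordinates). Camera axes: x right, y down, z forward; pixel columns grow to the right and rows downward; lengths in m; the calibration is good to about 2 mm. A picture is of the moment at which its call begins. There is no depth.
- finish_job(): hands the job in, once; it reports no verdict.
Trained networks look in the newest picture that a camera, given by its name, has taken for a name from the list of things; names that differ only in an ending like _2 or _b are one class to them, and where a whole thing is asked for, a point or a joint stands for the part that bears it (a point fixed in the world has none). Each returns a list of dicts, best first, with "score" (0 to 1); they miss things now and then, are a little off and sometimes report something else, mostly with a low value. They report only what shows in the picture. A call takes as long as a camera call.
- find_in(thing, camera): "xy" ([column, row] in pixels, amid what is visible of it).
The state is a dict: "clock": time; "q": joint angles; "qd": joint speeds; "joint_torque": joint torques, N m; "tool_pos": TCP position; "eef_rot": TCP orientation; "contact_force": force on the tool from outside, world axes, zero at the start; "moment": the same for the moment, N m; "opening": opening from 0.0 (shut) to 1.0 (fully open).
Only numpy, scipy, OpenCV 4.12 (cv2) and the standard library are available. Lean on these libraries where they do the work, as an engineer would, in place of code of your own. Each camera call takes 0.05 s, during which the arm holds its last target.

## Working session

There is one attempt and no reset: what is moved stays moved. The work goes in short steps, Python scripts to look and compute and a shell command to move; the robot and the scene stay as the last step left them, time stands still between calls to the robot, and variables do not carry over. Pictures are saved under pics/ and viewed, and the job is handed in when it is done.

```bash
mkdir -p pics; ls
python3 - <<'E'
from plant import *
import cv2
s=get_state();print({k:s[k] for k in('clock','tool_pos','eef_rot','opening','contact_force')})
for n in('side','top'):
    d=snapshot(n);cv2.imwrite(f'pics/{n}0.png',d['color'][:,:,::-1]);print(n,d['intrinsics'],d['extrinsics'])
E
```

```text
pics
{'clock': 0.0, 'tool_pos': array([0.21344149, 0.58675271, 0.23792047]), 'eef_rot': array([ 1.73452116e-01,  9.84841881e-01, -9.09762058e-04, -7.86393682e-05]), 'opening': 0.9989108490565191, 'contact_force': array([-0.19340493, -0.25416264,  0.61471742])}
side [[375.27432209   0.         325.10698682]
 [  0.         375.27432209 199.21529679]
 [  0.           0.           1.        ]] [[ 0.96172538 -0.27387696 -0.00870147 -0.55952147]
 [-0.14948059 -0.49776112 -0.85433566  0.22970069]
 [ 0.2296516   0.82293699 -0.51964879  1.00239549]
 [ 0.          0.          0.          1.        ]]
top [[396.49260161   0.         321.12486254]
 [  0.         396.49260161 198.17471619]
 [  0.           0.           1.        ]] [[ 2.48553259e-02 -9.99684846e-01  3.52446890e-03 -9.46160509e-03]
 [-9.89287092e-01 -2.51038128e-02 -1.43808372e-01  5.91040323e-01]
 [ 1.43851527e-01  8.76923480e-05 -9.89599278e-01  1.21686624e+00]
 [ 0.00000000e+00  0.00000000e+00  0.00000000e+00  1.00000000e+00]]
```

View pics/side0.png

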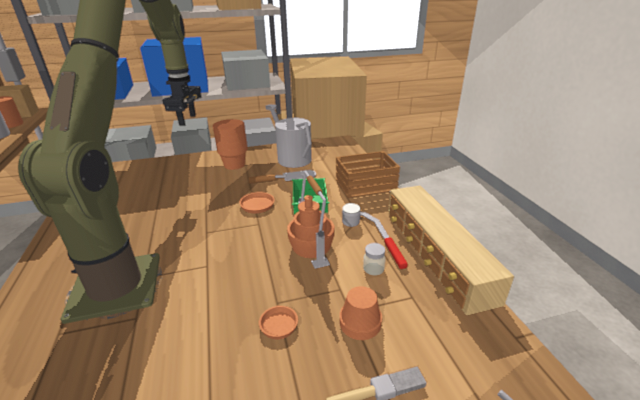

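View pics/top0.png

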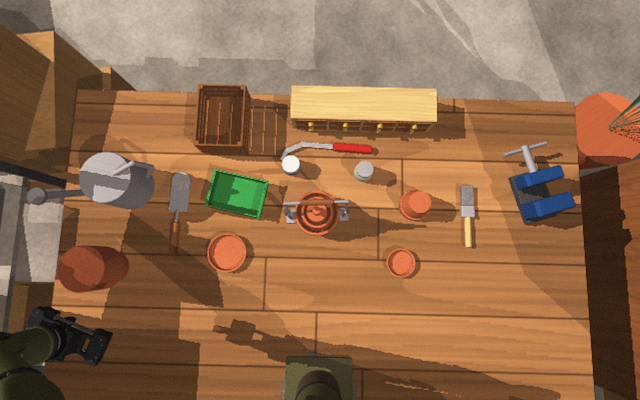

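```bash
cat > h.py <<'E'
from plant import *
import numpy as np, cv2
from scipy.spatial.transform import Rotation as R
from scipy.optimize import least_squares
CAM={}
def snap(n,f=None):
    d=snapshot(n);CAM[n]=(np.array(d['intrinsics']),np.array(d['extrinsics']))
    if f: cv2.imwrite(f'pics/{f}.png',d['color'][:,:,::-1])
    return d
def proj(n,p):
    K,E=CAM[n];c=E[:3,:3]@np.array(p)+E[:3,3];u=K@c;return u[:2]/u[2]
def ray(n,uv):
    K,E=CAM[n];d=E[:3,:3].T@(np.linalg.inv(K)@np.array([uv[0],uv[1],1.]));o=-E[:3,:3].T@E[:3,3];return o,d
def atz(n,uv,z):
    o,d=ray(n,uv);return o+d*(z-o[2])/d[2]
def tri(uvs):  # dict cam->uv
    f=lambda p:np.concatenate([proj(n,p)-uv for n,uv in uvs.items()])
    r=least_squares(f,[.6,0,.1]);return r.x,np.sqrt((r.fun**2).mean())
E
python3 - <<'E'
from h import *
snap('side');snap('top')
for t in ['bail','bail_grip','bail_hinge','carrier','lid_center','tall_pot_center','deep_pot_center','small_saucer','large_saucer','seed_tray','spare_pot','seed_tin','jar','trowel','pruning_hook','brush']:
    o=[t]
    for n in('side','top'):
        r=find_in(t,n); o.append([(np.round(k['xy'],1).tolist(),round(k['score'],2)) for k in r[:2]])
    try:
        p,e=tri({'side':find_in(t,'side')[0]['xy'],'top':find_in(t,'top')[0]['xy']});o.append((p.round(3).tolist(),round(e,1)))
    except Exception as e: pass
    print(*o)
E
```

```text
bail [([316.3, 189.5], 0.67), ([318.3, 243.7], 0.42)] [([310.4, 204.4], 0.77)] ([0.56, 0.034, 0.182], np.float64(1.8))
bail_grip [([317.2, 185.0], 0.77), ([377.7, 256.5], 0.45)] [([317.3, 204.1], 0.73)] ([0.558, 0.014, 0.207], np.float64(1.9))
bail_hinge [([315.0, 242.2], 0.94), ([309.6, 191.5], 0.42)] [([316.1, 205.3], 0.6)] ([0.564, 0.023, 0.005], np.float64(1.8))
carrier [([317.2, 240.5], 0.78), ([311.3, 190.8], 0.31)] [([317.4, 204.7], 0.59), ([466.4, 208.6], 0.35)] ([0.568, 0.018, 0.013], np.float64(1.3))
lid_center [([309.3, 207.0], 0.71)] [([314.6, 209.6], 0.59)] ([0.543, 0.024, 0.134], np.float64(0.1))
tall_pot_center [([310.6, 213.9], 0.69), ([273.7, 320.4], 0.49)] []
deep_pot_center [([305.4, 229.8], 0.77), ([388.4, 243.2], 0.36)] [([318.4, 224.5], 0.75)] ([0.516, 0.01, 0.066], np.float64(2.4))
small_saucer [([276.1, 323.0], 0.68)] [([402.6, 262.2], 0.67), ([412.9, 206.1], 0.23)] ([0.392, -0.258, 0.014], np.float64(0.8))
large_saucer [([251.5, 204.9], 0.71)] [([226.1, 251.8], 0.89)] ([0.406, 0.308, -0.004], np.float64(2.2))
seed_tray [([310.7, 191.7], 0.64), ([313.9, 243.6], 0.39)] [([364.3, 172.3], 0.62)] ([0.573, -0.095, 0.258], np.float64(15.4))
spare_pot [([360.9, 315.2], 0.61), ([312.2, 183.6], 0.45)] [([414.0, 206.0], 0.7)] ([0.582, -0.296, 0.02], np.float64(1.1))
seed_tin [([351.0, 214.2], 0.62)] [([314.4, 205.4], 0.73), ([288.2, 169.1], 0.52)] ([0.615, 0.015, 0.089], np.float64(12.3))
jar [([376.2, 259.1], 0.69)] [([363.6, 170.0], 0.69)] ([0.691, -0.131, 0.03], np.float64(0.4))
trowel [([283.4, 178.6], 0.94), ([251.0, 202.2], 0.7)] [([178.7, 201.5], 0.74)] ([0.562, 0.474, -0.004], np.float64(3.2))
pruning_hook [([392.3, 243.8], 0.7), ([349.3, 213.0], 0.39)] [([341.3, 147.5], 0.82)] ([0.772, -0.058, 0.01], np.float64(0.8))
brush [([392.0, 386.2], 0.87)] [([466.3, 208.2], 0.71), ([315.3, 205.9], 0.37)] ([0.583, -0.471, 0.006], np.float64(1.4))
```

Side picture: nest near (312,230), bail grip at about (314,186), small saucer (279,322), large saucer (257,203). Top picture: nest (317,213), tray (237,194), large saucer (227,252), small saucer (401,263). I'll enlarge the nest.

Run:
```python
import cv2,numpy as np
a=cv2.imread('pics/side0.png')[160:285,250:400];b=cv2.imread('pics/top0.png')[150:275,250:400]
a=cv2.resize(a,None,fx=5,fy=4.6,interpolation=cv2.INTER_CUBIC)
cv2.imwrite('pics/c_s0.png',a)
cv2.imwrite('pics/c_t0.png',cv2.resize(b[30:100,20:120],None,fx=8,fy=8,interpolation=cv2.INTER_CUBIC))
```

```text
(no output)
```

View pics/c_s0.png

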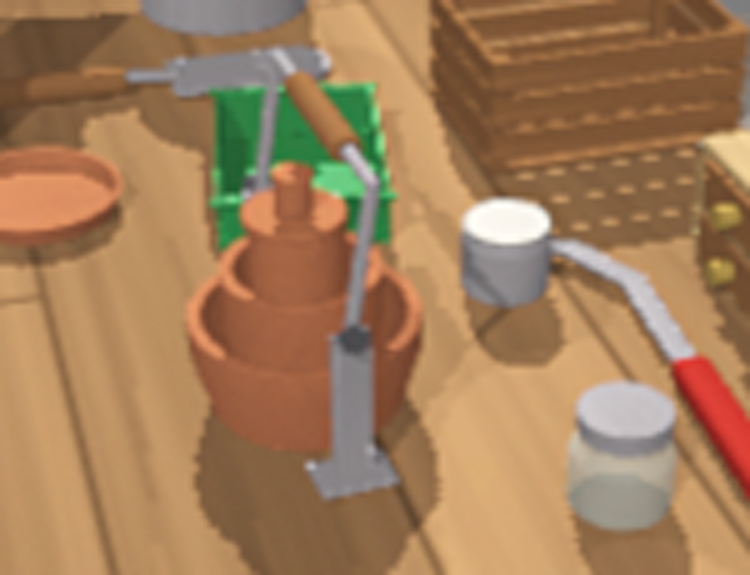

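View pics/c_t0.png

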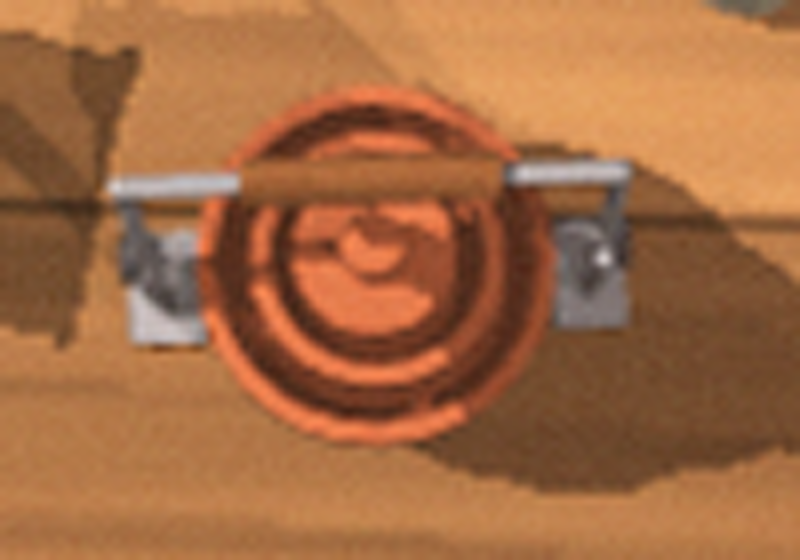

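```bash
cat > fit.py <<'E'
from h import *
snap('side');snap('top')
def model(v):
    x,y,yaw,q=v;Rz=R.from_euler('z',yaw).as_matrix()
    W=lambda p:Rz@np.array(p)+[x,y,0]
    g=lambda yy:W([.1*np.sin(q),yy,.11+.1*np.cos(q)])
    return [('side',g(.045),(307,176.3)),('side',g(-.045),(320.4,192.6)),('side',W([0,-.086,.11]),(320.4,233.5)),('side',W([0,0,.174]),(308.6,197.4)),
     ('top',g(.045),(300,202.75)),('top',g(-.045),(333.5,201.9)),('top',g(.088),(284.2,203.4)),('top',g(-.088),(348.5,201.3)),
     ('top',W([0,0,.105]),(317.1,213.3)),('top',W([0,0,.174]),(316.5,210))]
f=lambda v:np.concatenate([proj(n,p)-uv for n,p,uv in model(v)])
r=least_squares(f,[.55,.01,0,.15],loss='soft_l1');print(r.x.round(4),r.fun.round(1).reshape(-1,2).tolist())
# saucers: hsv segment in top
d=snap('top');hsv=cv2.cvtColor(d['color'],cv2.COLOR_RGB2HSV)
for nm,c,z,D in(('small',(402,262),.018,.092),('large',(227,252),.018,.124)):
    m=((hsv[...,0]<9)&(hsv[...,1]>120)).astype(np.uint8)
    k=np.zeros_like(m);cv2.circle(k,c,35,1,-1);m=cv2.morphologyEx(m*k,cv2.MORPH_OPEN,np.ones((3,3)))
    cs,_=cv2.findContours(m,0,1);cc=max(cs,key=cv2.contourArea);e=cv2.fitEllipse(cv2.convexHull(cc))
    p=atz('top',e[0],z);print(nm,e,p.round(4))
    print(' side proj',proj('side',p))
m=cv2.inRange(hsv,(45,80,40),(85,255,255));cs,_=cv2.findContours(m,0,1);cc=max(cs,key=cv2.contourArea);
e=cv2.minAreaRect(cc);print(e)
print([atz('top',c,.045).round(3).tolist() for c in cv2.boxPoints(e)],atz('top',e[0],.045).round(4))
E
python3 fit.py
```

```text
[0.5389 0.0161 0.077  0.1644] [[1.4, 1.2], [-1.5, -0.3], [-1.5, -1.4], [-0.4, -0.9], [0.3, 0.4], [-0.5, -0.4], [0.5, 0.5], [0.1, -0.6], [0.1, -1.0], [0.6, -0.3]]Traceback (most recent call last):
  File "fit.py", line 17, in <module>
    cs,_=cv2.findContours(m,0,1);cc=max(cs,key=cv2.contourArea);e=cv2.fitEllipse(cv2.convexHull(cc))
                                    ~~~^^^^^^^^^^^^^^^^^^^^^^^^
ValueError: max() iterable argument is empty
```

```bash
python3 - <<'E'
s=open('fit.py').read()
s=s.replace("d=snap('top');hsv","d=snap('top');print(cv2.cvtColor(d['color'],cv2.COLOR_RGB2HSV)[262,385:420].tolist());hsv").replace("z,D in","z,D in").replace("(hsv[...,0]<9)&(hsv[...,1]>120)","((hsv[...,0]<10)|(hsv[...,0]>172))&(hsv[...,1]>90)")
open('fit.py','w').write(s)
E
python3 fit.py
```

```text
[0.5389 0.0161 0.077  0.1644] [[1.4, 1.2], [-1.5, -0.3], [-1.5, -1.4], [-0.4, -0.9], [0.3, 0.4], [-0.5, -0.4], [0.5, 0.5], [0.1, -0.6], [0.1, -1.0], [0.6, -0.3]]
[[15, 157, 156], [11, 164, 198], [10, 166, 216], [8, 178, 146], [9, 169, 146], [9, 174, 155], [9, 174, 151], [9, 177, 186], [9, 165, 234], [9, 166, 233], [9, 167, 230], [9, 174, 227], [10, 170, 229], [9, 169, 230], [10, 170, 231], [9, 170, 230], [9, 170, 228], [10, 171, 230], [9, 167, 232], [9, 168, 231], [9, 170, 230], [9, 171, 230], [9, 171, 231], [9, 171, 229], [9, 170, 231], [9, 170, 220], [8, 176, 193], [9, 176, 203], [10, 165, 233], [9, 167, 233], [10, 170, 171], [13, 150, 117], [12, 157, 117], [13, 157, 117], [13, 152, 119]]
small ((400.6867980957031, 262.4670104980469), (27.26709747314453, 28.370744705200195), 163.44187927246094) [ 0.3954 -0.2517  0.018 ]
 side proj [277.79685337 319.2774364 ]
large ((226.31015014648438, 252.20626831054688), (37.712059020996094, 39.1428108215332), 61.2092399597168) [0.4138 0.302  0.018 ]
 side proj [256.4782629  199.82372353]
((236.23532104492188, 193.058837890625), (56.26826477050781, 38.32062911987305), 14.03624439239502)
[[0.56, 0.374, 0.045], [0.681, 0.352, 0.045], [0.641, 0.176, 0.045], [0.521, 0.2, 0.045]] [0.6003 0.2752 0.045 ]
```

```bash
cat > sauc.py <<'E'
from h import *
for cam,cs_ in (('top',(('small',(402,262)),('large',(227,252)))),('side',(('small',(279,322)),('large',(257,204))))):
    d=snap(cam);hsv=cv2.cvtColor(cv2.resize(d['color'],None,fx=4,fy=4,interpolation=cv2.INTER_CUBIC),cv2.COLOR_RGB2HSV)
    m0=((hsv[...,0]<=11)&(hsv[...,1]>138)).astype(np.uint8)
    for nm,c in cs_:
        k=np.zeros_like(m0);cv2.circle(k,(c[0]*4,c[1]*4),100,1,-1);m=cv2.morphologyEx(m0*k,cv2.MORPH_OPEN,np.ones((7,7)))
        cs,_=cv2.findContours(m,0,1);cc=max(cs,key=cv2.contourArea);x,y,w,h=np.array(cv2.boundingRect(cc))/4
        print(cam,nm,(x,y,w,h),'z18 centre of bbox',atz(cam,(x+w/2-.4,y+h/2-.4),.018).round(4))
        # predicted outline bbox for a disc D at fit
        D=.092 if nm=='small' else .124
        def bb(p):
            t=np.linspace(0,6.28,80);P=[proj(cam,(p[0]+rr*np.cos(a),p[1]+rr*np.sin(a),z)) for a in t for rr,z in((D/2,.018),(D*.4,0))];P=np.array(P)
            return np.r_[P.min(0),P.max(0)]
        r=least_squares(lambda p:bb(p)-np.array([x,y,x+w,y+h])+.375,atz(cam,(x+w/2,y+h/2),.018)[:2]);print('   fit',r.x.round(4),r.fun.round(1))
E
python3 sauc.py
```

```text
top small (np.float64(386.25), np.float64(248.0), np.float64(29.75), np.float64(29.75)) z18 centre of bbox [ 0.3953 -0.2518  0.018 ]
   fit [ 0.3955 -0.2519] [ 0.4  0.2 -0.4 -0.2]
top large (np.float64(206.75), np.float64(232.75), np.float64(40.0), np.float64(39.75)) z18 centre of bbox [0.4137 0.3018 0.018 ]
   fit [0.4141 0.3018] [ 0.4  0.2 -0.4 -0.2]
side small (np.float64(259.5), np.float64(306.25), np.float64(38.0), np.float64(33.25)) z18 centre of bbox [ 0.3944 -0.2611  0.018 ]
   fit [ 0.3956 -0.2564] [-0.9 -0.2  0.9  0. ]
side large (np.float64(240.0), np.float64(192.5), np.float64(34.0), np.float64(21.0)) z18 centre of bbox [0.4119 0.283  0.018 ]
   fit [0.4136 0.2936] [-0.7  0.1  0.7 -0.2]
```

```bash
cat > plan.py <<'E'
import sys,json,numpy as np
from plant import get_state
from scipy.spatial.transform import Rotation as R
# usage: plan.py x y z(mm) jawdeg [maxstep mm]; C prefix => carrier-frame
CX,CY,CYAW=538.9,16.1,.077
a=sys.argv[1:]
car=a[0]=='C'
if car:a=a[1:]
t=np.array([float(v) for v in a[:3]]);jaw=float(a[3]);ms=float(a[4]) if len(a)>4 else 40
if car:
    t=R.from_euler('z',CYAW).apply(t)+[CX,CY,0];jaw+=np.degrees(CYAW)
s=get_state();p=np.array(s['tool_pos'])*1000;r=R.from_quat(s['eef_rot'])
def goal(j):
    y=np.array([np.cos(np.radians(j)),np.sin(np.radians(j)),0]);z=np.array([0,0,-1.]);return R.from_matrix(np.c_[np.cross(y,z),y,z])
c=[goal(jaw),goal(jaw+180)];g=min(c,key=lambda k:(r.inv()*k).magnitude())
w=(r.inv()*g).as_rotvec();d=t-p
n=max(1,int(np.ceil(np.linalg.norm(d)/ms)),int(np.ceil(np.degrees(np.linalg.norm(w))/7)))
rows=[]
for i in range(n):
    rr=r*R.from_rotvec(w*i/n);rows.append((rr.inv().apply(d/n).round(0 if ms>5 else 1)).tolist()+np.degrees(w/n).round(1).tolist())
print('clk',round(s['clock'],2),'p',p.round(1),'world d',d.round(1),'turn',np.degrees(w).round(1),'F',np.round(s['contact_force'],1),'open',round(s['opening']*88.1,1),'q',np.round(s['q'],2))
for i in range(0,n,5):print(json.dumps(sum([[int(v) if v==int(v) else v for v in x] for x in rows[i:i+5]],[])))
E
python3 plan.py C -16 0 260 90
```

```text
clk 3.8 p [213.6 587.4 238.8] world d [ 309.4 -572.5   21.2] turn [  0.    0.  -24.4] F [-0.7  0.4 -0. ] open 88.3 q [-1.19  0.69 -0.19  1.57  0.16  0.9  -0.22]
[-29, -25, -1, 0, 0, -1.4, -28, -26, -1, 0, 0, -1.4, -27, -27, -1, 0, 0, -1.4, -27, -28, -1, 0, 0, -1.4, -26, -28, -1, 0, 0, -1.4]
[-25, -29, -1, 0, 0, -1.4, -24, -29, -1, 0, 0, -1.4, -24, -30, -1, 0, 0, -1.4, -23, -31, -1, 0, 0, -1.4, -22, -31, -1, 0, 0, -1.4]
[-21, -32, -1, 0, 0, -1.4, -21, -32, -1, 0, 0, -1.4, -20, -33, -1, 0, 0, -1.4, -19, -33, -1, 0, 0, -1.4, -18, -34, -1, 0, 0, -1.4]
[-17, -34, -1, 0, 0, -1.4, -16, -35, -1, 0, 0, -1.4]
```

```bash
python3 -m creep '[-29,-25,-1,0,0,-1.4,-28,-26,-1,0,0,-1.4,-27,-27,-1,0,0,-1.4,-27,-28,-1,0,0,-1.4,-26,-28,-1,0,0,-1.4]' 0 20
python3 plan.py C -16 0 260 90
```

```text
clock: 4.22
tool_pos: [0.3004, 0.4241, 0.2421]
eef_rot: [0.102, 0.995, 0.005, -0.003]
contact_force: [1.3, -1.0, 0.7]
opening: 0.645
clk 4.22 p [300.4 424.1 242.1] world d [ 222.5 -409.2   17.9] turn [  0.6  -0.3 -16.1] F [ 1.3 -1.   0.7] open 56.8 q [-0.87  0.55 -0.27  1.88  0.2   0.73  0.12]
[-25, -30, -2, 0.1, 0, -1.3, -24, -30, -2, 0.1, 0, -1.3, -24, -31, -2, 0.1, 0, -1.3, -23, -31, -2, 0.1, 0, -1.3, -22, -32, -2, 0.1, 0, -1.3]
[-21, -32, -2, 0.1, 0, -1.3, -21, -33, -2, 0.1, 0, -1.3, -20, -33, -2, 0.1, 0, -1.3, -19, -34, -2, 0.1, 0, -1.3, -18, -34, -2, 0.1, 0, -1.3]
[-18, -35, -2, 0.1, 0, -1.3, -17, -35, -2, 0.1, 0, -1.3]
```

```bash
python3 -m creep '[-25,-30,-2,0,0,-1.3,-24,-30,-2,0,0,-1.3,-24,-31,-2,0,0,-1.3,-23,-31,-2,0,0,-1.3,-22,-32,-2,0,0,-1.3]' >/dev/null
python3 -m creep '[-21,-32,-2,0,0,-1.3,-21,-33,-2,0,0,-1.3,-20,-33,-2,0,0,-1.3,-19,-34,-2,0,0,-1.3,-18,-34,-2,0,0,-1.3]'
python3 plan.py C -16 0 260 90
```

```text
clock: 5.05
tool_pos: [0.494, 0.0666, 0.2604]
eef_rot: [-0.019, 1.0, 0.007, 0.001]
contact_force: [0.7, -0.2, 1.0]
opening: 0.002
clk 5.05 p [494.   66.6 260.4] world d [ 29.  -51.7  -0.4] turn [ 0.7  0.1 -2.2] F [ 0.7 -0.2  1. ] open 0.2 q [ 0.04  0.51 -0.39  1.91  0.26  0.77  1.11]
[-14, -26, 0, 0.4, 0.1, -1.1, -13, -27, 0, 0.4, 0.1, -1.1]
```

```bash
python3 -m creep '[-14,-27,0,0.4,0.1,-1.1,-14,-27,0,0.4,0.1,-1.1,0,0,0,0,0,0]' >/dev/null
python3 plan.py C -16 0 196 90
python3 - <<'E'
from h import *
snap('side','s1');snap('top','t1')
for n in('s1','t1'):
    im=cv2.imread(f'pics/{n}.png');im=im[130:290,230:430];cv2.imwrite(f'pics/{n}c.png',cv2.resize(im,None,fx=3.5,fy=3.5,interpolation=cv2.INTER_CUBIC))
E
```

```text
clk 5.3 p [529.4  -0.  260.4] world d [ -6.4  14.9 -64.4] turn [-0.4  0.1 -0.8] F [ 1.9 -0.6 -0. ] open 0.4 q [ 0.15  0.55 -0.39  1.82  0.28  0.82  1.25]
[3, 8, 32, -0.2, 0, -0.4, 3, 8, 32, -0.2, 0, -0.4]
```

View pics/s1c.png

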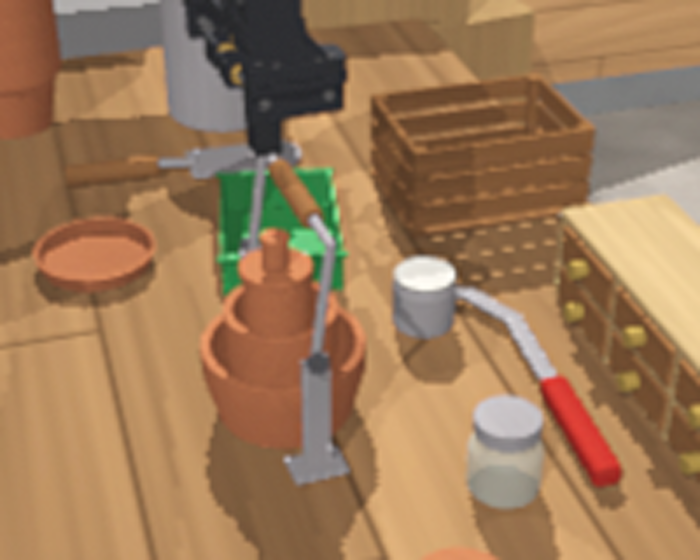

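View pics/t1c.png

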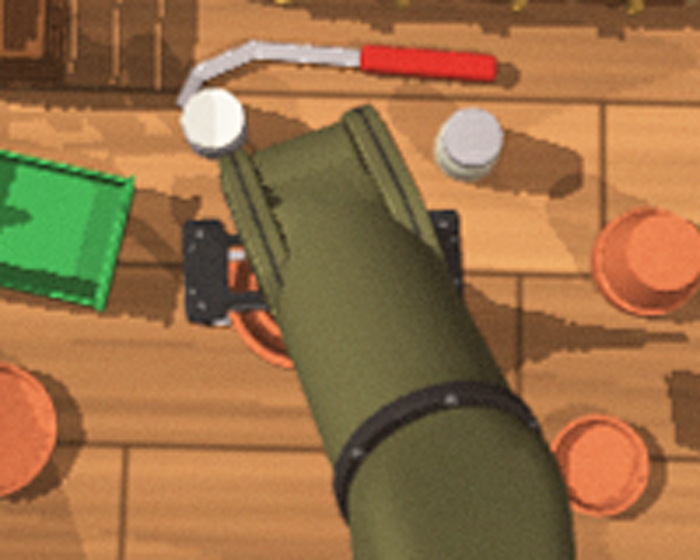

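Side view: fingertips at about (307,174), up-left of the knob (308,197) and near the grip (314,186). Next I check the projection and descend.

```bash
python3 - <<'E'
from h import *
snap('side');print(proj('side',(.5294,0,.2604)))
E
python3 -m creep '[3,8,32,0,0,-0.4,3,8,32,0,0,-0.4,0,0,0,0,0,0]'
python3 plan.py C -16 0 196 90
```

```text
[305.12212663 171.92222031]
clock: 5.7
tool_pos: [0.5195, 0.0292, 0.1975]
eef_rot: [-0.046, 0.999, 0.001, 0.003]
contact_force: [-1.1, -0.4, -0.5]
opening: 0.002
clk 5.7 p [519.5  29.2 197.5] world d [  3.5 -14.4  -1.5] turn [0.1 0.4 0.9] F [-1.1 -0.4 -0.5] open 0.2 q [ 0.08  0.63 -0.36  1.92  0.35  0.64  1.17]
[-2, -15, 1, 0.1, 0.4, 0.9]
```

```bash
python3 -m creep '[-23,-14,4,0,0.4,0.9,-19,0,4,0,0,0,-13,0,8,0,0,0,-13,0,9,0,0,0]'
python3 plan.py C 66 0 150 90 15
```

```text
clock: 6.03
tool_pos: [0.5827, 0.0271, 0.1756]
eef_rot: [-0.045, 0.999, 0.0, -0.006]
contact_force: [-2.1, -2.3, 0.2]
opening: 0.006
clk 6.03 p [582.7  27.1 175.6] world d [ 22.   -5.9 -25.6] turn [ 0.1 -0.7  0.7] F [-2.1 -2.3  0.2] open 0.5 q [ 0.08  0.74 -0.35  1.74  0.34  0.74  1.21]
[-7, -3, 8, 0, -0.2, 0.2, -7, -3, 8, 0, -0.2, 0.2, -7, -3, 9, 0, -0.2, 0.2]
```

```bash
python3 -m creep '[-9,-3,8,0,-0.2,0.2,-9,-3,9,0,-0.2,0.2,-8,-2,10,0,0,0,0,0,0,0,0,0]'
python3 - <<'E'
from h import *
snap('side','s2')
im=cv2.imread('pics/s2.png')[130:290,230:430];cv2.imwrite('pics/s2c.png',cv2.resize(im,None,fx=3.5,fy=3.5,interpolation=cv2.INTER_CUBIC))
E
python3 plan.py C 66 0 195 90
```

```text
clock: 6.37
tool_pos: [0.6094, 0.0272, 0.1482]
eef_rot: [-0.044, 0.999, 0.003, -0.004]
contact_force: [-0.1, -1.0, -0.8]
opening: 0.004
clk 6.42 p [609.4  27.3 149.1] world d [-4.7 -6.2 45.9] turn [ 0.3 -0.4  0.7] F [-0.7  0.7 -0.1] open 0.6 q [ 0.07  0.8  -0.34  1.68  0.36  0.73  1.22]
[3, -3, -23, 0.2, -0.2, 0.3, 3, -3, -23, 0.2, -0.2, 0.3]
```

View pics/s2c.png

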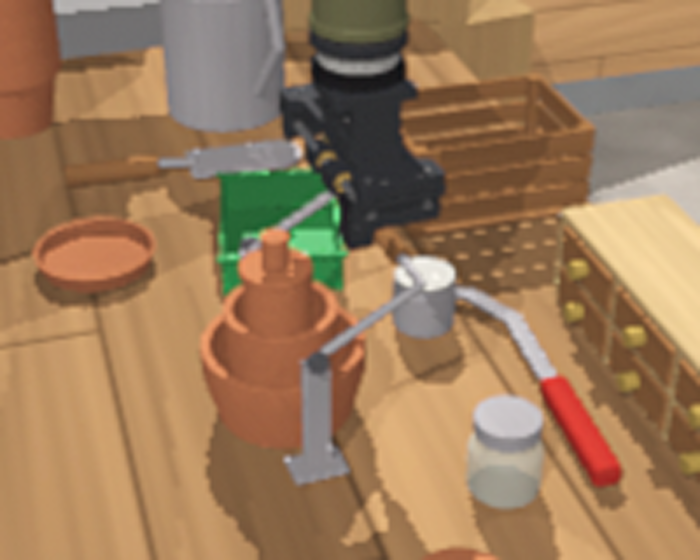

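The bail has swung to roughly 60°, with its near corner at crop (418,290). Next I lift and press from above.

```bash
python3 -m creep '[4,-2,-24,0.2,0,0.3,0,-2,-24,0.2,0,0.3,-20,0,0,0,0,0,-20,0,0,0,0,0,0,0,0,0,0,0]'
python3 plan.py C 102 0 114 90 20
```

```text
clock: 6.83
tool_pos: [0.6476, 0.0237, 0.2019]
eef_rot: [-0.039, 0.999, -0.002, -0.001]
contact_force: [1.2, -0.3, 0.9]
opening: 0.004
clk 6.83 p [647.6  23.7 201.9] world d [ -7.    0.2 -87.9] turn [-0.2 -0.1  0. ] F [ 1.2 -0.3  0.9] open 0.4 q [ 0.08  0.78 -0.36  1.52  0.32  0.91  1.26]
[1, 0, 18, 0, 0, 0, 1, 0, 18, 0, 0, 0, 1, 0, 18, 0, 0, 0, 1, 0, 18, 0, 0, 0, 1, 0, 18, 0, 0, 0]
```

```bash
python3 -m creep '[1,0,18,0,0,0,1,0,18,0,0,0,1,0,17,0,0,0,1,0,17,0,0,0,1,0,12,0,0,0]'
python3 plan.py C 102 0 114 90 20
```

```text
clock: 7.25
tool_pos: [0.6601, 0.0236, 0.13]
eef_rot: [-0.037, 0.999, -0.0, 0.022]
contact_force: [1.5, -0.5, 1.9]
opening: 0.004
clk 7.25 p [660.1  23.6 130. ] world d [-19.5   0.3 -16. ] turn [-0.1  2.5 -0.1] F [ 1.5 -0.5  1.9] open 0.4 q [ 0.06  0.86 -0.32  1.58  0.38  0.71  1.21]
[10, 1, 8, -0.1, 1.3, -0.1, 10, 1, 8, -0.1, 1.3, -0.1]
```

```bash
python3 - <<'E'
from h import *
snap('side','s3')
im=cv2.imread('pics/s3.png')[130:290,230:430];cv2.imwrite('pics/s3c.png',cv2.resize(im,None,fx=3.5,fy=3.5,interpolation=cv2.INTER_CUBIC))
E
python3 plan.py C 102 0 114 90 20
```

```text
clk 7.3 p [660.1  23.7 128.4] world d [-19.6   0.3 -14.4] turn [-0.1  2.5 -0.1] F [ 8.8  0.5 -1.2] open 0.5 q [ 0.06  0.86 -0.32  1.58  0.38  0.71  1.21]
[10, 1, 7, -0.1, 1.2, -0.1, 10, 1, 7, -0.1, 1.2, -0.1]
```

View pics/s3c.png

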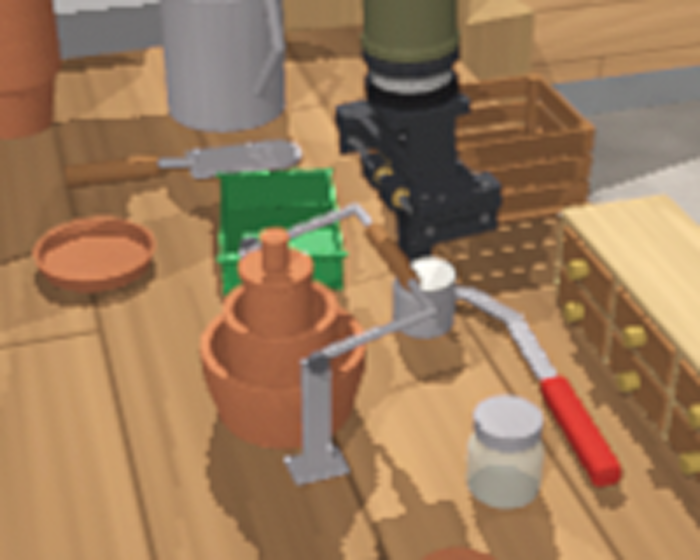

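The bail is at about 1.2 rad, and the finger slipped off to the outer side of the grip. I'll lift, go back inward and press again over the grip.

```bash
python3 -m creep '[-4,0,-15,0,1.2,0,0,0,-25,0,1.2,0,0,0,-10,0,0,0,20,0,0,0,0,0,0,0,0,0,0,0]'
python3 plan.py C 95 0 170 90 20
```

```text
clock: 7.72
tool_pos: [0.6417, 0.021, 0.1808]
eef_rot: [-0.037, 0.999, -0.002, 0.002]
contact_force: [-2.0, -0.0, -1.2]
opening: 0.006
clk 7.72 p [641.7  21.  180.8] world d [ -8.1   2.4 -10.8] turn [-0.2  0.2 -0.2] F [-2.  -0.  -1.2] open 0.5 q [ 0.08  0.79 -0.35  1.56  0.34  0.84  1.25]
[8, 3, 11, -0.2, 0.2, -0.2]
```

```bash
python3 -m creep '[8,2,11,0,0,0,0,0,0,0,0,0,1,0,13,0,0,0,0,0,13,0,0,0]'
python3 plan.py C 97 0 114 90 20
```

```text
clock: 8.05
tool_pos: [0.634, 0.0212, 0.147]
eef_rot: [-0.037, 0.999, -0.002, 0.006]
contact_force: [0.3, 0.2, 0.3]
opening: 0.003
clk 8.05 p [634.   21.2 147. ] world d [  1.6   2.3 -33. ] turn [-0.3  0.7 -0.2] F [0.3 0.2 0.3] open 0.3 q [ 0.07  0.82 -0.33  1.63  0.37  0.74  1.21]
[-1, 1, 17, -0.1, 0.3, -0.1, -1, 1, 17, -0.1, 0.3, -0.1]
```

```bash
python3 -m creep '[-1,1,13,0,0.3,0,-1,1,13,0,0,0,-1,0,8,0,0,0,-1,0,5,0,0,0]'
python3 plan.py C 97 0 114 90 20
python3 - <<'E'
from h import *
snap('side','s4')
im=cv2.imread('pics/s4.png')[130:290,230:430];cv2.imwrite('pics/s4c.png',cv2.resize(im,None,fx=3.5,fy=3.5,interpolation=cv2.INTER_CUBIC))
E
```

```text
clock: 8.38
tool_pos: [0.6388, 0.0225, 0.115]
eef_rot: [-0.036, 0.999, -0.005, 0.004]
contact_force: [-23.9, -3.2, 70.3]
opening: 0.007
clk 8.38 p [638.8  22.5 115. ] world d [-3.2  1.1 -1. ] turn [-0.5  0.4 -0.3] F [-23.9  -3.2  70.3] open 0.6 q [ 0.05  0.87 -0.31  1.62  0.38  0.7   1.2 ]
[3, 1, 1, -0.5, 0.4, -0.3]
```

View pics/s4c.png

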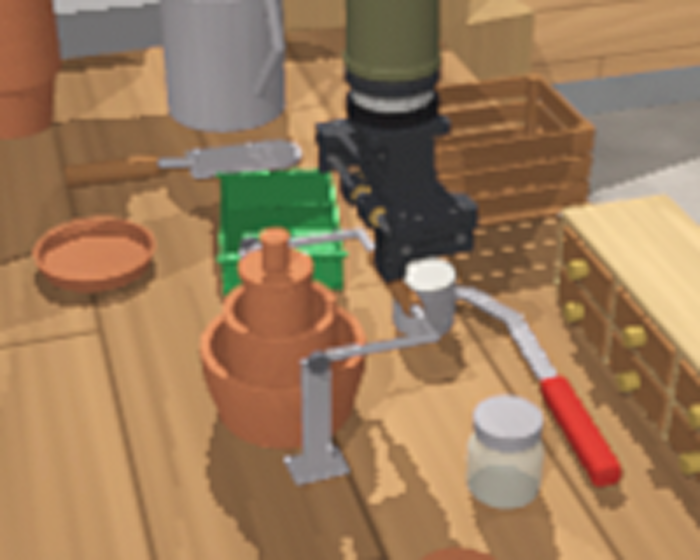

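The bail lies about level, with its near corner at crop (437,335). The stop pushed back with 70 N, so I lift now and check the angle numerically.

```bash
python3 -m creep '[0,0,-20,0,0,0,0,0,-35,0,0,0,10,0,-35,0,0,0,30,0,-15,0,0,0,30,0,-5,0,0,0]' 55 10
python3 plan.py C 0 0 205 90
python3 - <<'E'
from h import *
snap('side')
Rz=R.from_euler('z',.077).as_matrix()
for q in(1.4,1.5,1.6):
  print(q,[((proj('side',Rz@np.array([.1*np.sin(q),y,.11+.1*np.cos(q)])+[.5389,.0161,0])-[230,130])*3.5).round(0) for y in(.086,-.086)])
E
```

```text
clock: 8.85
tool_pos: [0.5717, 0.0205, 0.2289]
eef_rot: [-0.036, 0.999, -0.004, 0.006]
contact_force: [-0.8, -0.1, -0.6]
opening: 0.361
clk 8.85 p [571.7  20.5 228.9] world d [-32.8  -4.4 -23.9] turn [-0.5  0.7 -0.3] F [-0.8 -0.1 -0.6] open 31.8 q [ 0.1   0.64 -0.37  1.75  0.32  0.8   1.22]
[17, -1, 12, -0.2, 0.3, -0.1, 17, -1, 12, -0.2, 0.3, -0.1]
1.4 [array([351., 211.]), array([429., 313.])]
1.5 [array([352., 221.]), array([430., 323.])]
1.6 [array([352., 230.]), array([430., 334.])]
```

```bash
python3 -m creep '[17,-1,12,0,0.3,0,17,-1,12,0,0.3,0,0,0,0,0,0,0]'
python3 plan.py C 0 0 150 90 20
python3 - <<'E'
from h import *
snap('side','s5')
im=cv2.imread('pics/s5.png')[130:290,230:430];cv2.imwrite('pics/s5c.png',cv2.resize(im,None,fx=3.5,fy=3.5,interpolation=cv2.INTER_CUBIC))
E
```

```text
clock: 9.15
tool_pos: [0.5287, 0.015, 0.205]
eef_rot: [-0.037, 0.999, -0.005, -0.003]
contact_force: [-0.1, -0.4, -0.8]
opening: 0.615
clk 9.15 p [528.7  15.  205. ] world d [ 10.2   1.1 -55. ] turn [-0.6 -0.4 -0.2] F [-0.1 -0.4 -0.8] open 54.2 q [ 0.1   0.63 -0.36  1.88  0.34  0.7   1.18]
[-4, 0, 18, -0.2, -0.1, -0.1, -3, 0, 18, -0.2, -0.1, -0.1, -3, 0, 18, -0.2, -0.1, -0.1]
```

View pics/s5c.png

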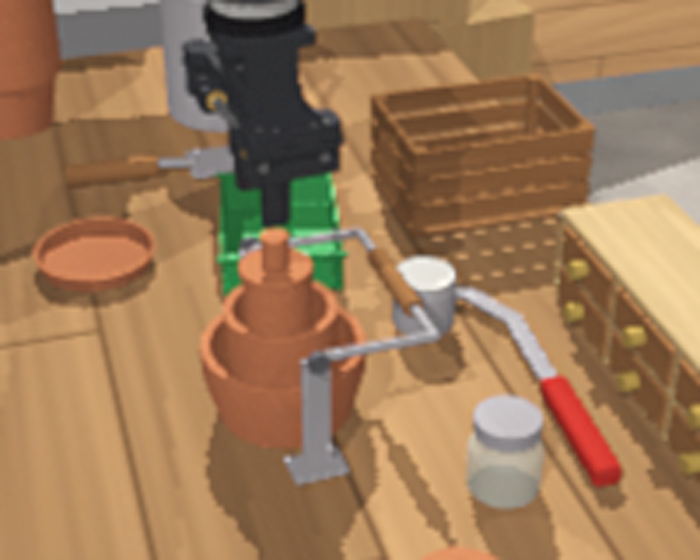

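Run:
```python
from h import *
snap('side')
s=get_state();r=R.from_quat(s['eef_rot']);p=np.array(s['tool_pos'])
for yy in(-.036,-.027,0,.027,.036):
  print(yy,((proj('side',p+r.apply([0,yy,0]))-[230,130])*3.5).round(0))
Rz=R.from_euler('z',.077).as_matrix()
print('knob top',((proj('side',np.array([.5389,.0161,.174]))-[230,130])*3.5).round(0))
```

```text
-0.036 [279. 220.]
-0.027 [276. 214.]
0 [265. 198.]
0.027 [255. 183.]
0.036 [252. 178.]
knob top [274. 233.]
```

Near fingertip is at crop (276,226) and knob top at (275,236), which match the model to about 2 mm. Descending.

```bash
python3 -m creep '[-4,0,18,-0.2,-0.1,-0.1,-4,0,18,-0.2,-0.1,-0.1,-3,0,18,0,0,0,0,0,0,0,0,0]'
python3 plan.py C 0 0 150 90 20
```

```text
clock: 9.58
tool_pos: [0.554, 0.0186, 0.1529]
eef_rot: [-0.038, 0.999, 0.001, 0.008]
contact_force: [0.1, 0.3, -0.8]
opening: 0.623
clk 9.58 p [554.   18.6 152.9] world d [-15.1  -2.5  -2.9] turn [ 0.  1. -0.] F [ 0.1  0.3 -0.8] open 54.9 q [ 0.07  0.72 -0.32  1.87  0.39  0.59  1.16]
[15, -1, 3, 0, 1, 0]
```

```bash
python3 -m creep '[7,0,1,0,0.5,0,0,0,0,0,0,0,0,0,0,0,0,0]'
python3 plan.py C 0 0 150 90 20; python3 -m creep '[0,0,0,0,0,0]';python3 plan.py C 0 0 150 90 20
```

```text
clock: 9.83
tool_pos: [0.5498, 0.0191, 0.1527]
eef_rot: [-0.038, 0.999, 0.001, 0.005]
contact_force: [0.9, -0.5, 1.0]
opening: 0.625
clk 9.83 p [549.8  19.1 152.7] world d [-10.9  -3.   -2.7] turn [ 0.1  0.6 -0. ] F [ 0.9 -0.5  1. ] open 55.0 q [ 0.07  0.72 -0.32  1.88  0.38  0.59  1.16]
[11, -2, 3, 0.1, 0.6, 0]
clock: 9.92
tool_pos: [0.5503, 0.0192, 0.1535]
eef_rot: [-0.038, 0.999, 0.001, 0.006]
contact_force: [-0.5, -0.3, 0.5]
opening: 0.623
clk 9.92 p [550.3  19.2 153.5] world d [-11.4  -3.1  -3.5] turn [ 0.1  0.7 -0. ] F [-0.5 -0.3  0.5] open 54.8 q [ 0.07  0.72 -0.32  1.88  0.38  0.59  1.16]
[12, -2, 3, 0.1, 0.7, 0]
```

```bash
python3 -m creep '[12,-2,3,0,0.7,0,0,0,0,0,0,0]'
python3 plan.py C 0 0 150 90 20
```

```text
clock: 10.08
tool_pos: [0.5384, 0.0162, 0.1515]
eef_rot: [-0.038, 0.999, 0.001, 0.0]
contact_force: [-0.2, -0.4, -0.2]
opening: 0.621
clk 10.08 p [538.4  16.2 151.5] world d [ 0.5 -0.1 -1.5] turn [ 0.1  0.  -0. ] F [-0.2 -0.4 -0.2] open 54.7 q [ 0.08  0.72 -0.32  1.91  0.39  0.58  1.15]
[0, 0, 2, 0.1, 0, 0]
```

Aligned. Close on the knob.

```bash
python3 -m creep '[0,0,1,0,0,0,0,0,0,0,0,0,0,0,0,0,0,0,0,0,0,0,0,0,0,0,0,0,0,0]' 0 12
python3 -m creep '[0,0,0,0,0,0,0,0,-5,0,0,0,0,0,-15,0,0,0,0,0,-30,0,0,0,0,0,0,0,0,0]'
python3 - <<'E'
from h import *
snap('side','s6')
im=cv2.imread('pics/s6.png')[110:290,230:430];cv2.imwrite('pics/s6c.png',cv2.resize(im,None,fx=3.3,fy=3.3,interpolation=cv2.INTER_CUBIC))
E
python3 plan.py 600 275 210 80
```

```text
clock: 10.5
tool_pos: [0.5382, 0.016, 0.1516]
eef_rot: [-0.038, 0.999, 0.001, 0.001]
contact_force: [0.7, -0.5, 1.7]
opening: 0.272
clock: 10.92
tool_pos: [0.537, 0.0161, 0.2023]
eef_rot: [-0.039, 0.999, 0.001, -0.001]
contact_force: [0.3, 0.0, -0.7]
opening: 0.267
clk 10.97 p [535.7  15.6 200.2] world d [ 64.3 259.4   9.8] turn [ 0.  -0.3 14.4] F [-0.1 -0.1 -1.5] open 23.6 q [ 0.11  0.64 -0.37  1.86  0.34  0.7   1.2 ]
[-12, 36, -1, 0, 0, 2.1, -11, 37, -1, 0, 0, 2.1, -9, 37, -1, 0, 0, 2.1, -8, 37, -1, 0, 0, 2.1, -7, 38, -1, 0, 0, 2.1]
[-5, 38, -1, 0, 0, 2.1, -4, 38, -1, 0, 0, 2.1]
```

View pics/s6c.png

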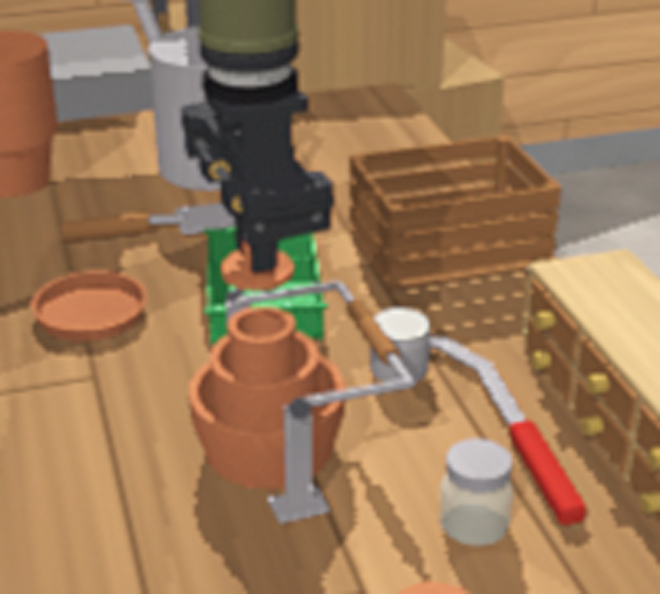

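Lid is held (opening 23.6 mm) and clear of the tall pot, whose rim is visible at crop (262,327). Over to the tray.

```bash
python3 -m creep '[-12,36,-1,0,0,2.1,-11,37,-1,0,0,2.1,-9,37,-1,0,0,2.1,-8,37,-1,0,0,2.1,-7,38,-1,0,0,2.1]' >/dev/null
python3 -m creep '[-5,38,-1,0,0,2.1,-4,36,-1,0,0,1.5,0,0,0,0,0,0,0,0,0,0,0,0]'
python3 plan.py 600 275 80 80
```

```text
clock: 11.72
tool_pos: [0.6012, 0.2766, 0.1971]
eef_rot: [0.096, 0.995, -0.005, -0.009]
contact_force: [-0.7, -1.8, -1.2]
opening: 0.269
clk 11.72 p [601.2 276.6 197.1] world d [  -1.2   -1.6 -117.1] turn [-0.7 -0.9 -1. ] F [-0.7 -1.8 -1.2] open 23.7 q [-0.37  0.8  -0.25  1.46  0.22  0.93  0.69]
[0, 0, 39, -0.2, -0.3, -0.3, 0, 0, 39, -0.2, -0.3, -0.3, 0, 0, 39, -0.2, -0.3, -0.3]
```

```bash
python3 -m creep '[0,0,39,-0.2,-0.3,-0.3,0,0,39,-0.2,-0.3,-0.3,0,0,36,0,0,0,0,0,0,0,0,0,0,0,0,0,0,0]'
python3 - <<'E'
from h import *
snap('side','s7');snap('top','t7')
im=cv2.imread('pics/s7.png')[110:290,230:430];im2=cv2.imread('pics/t7.png')[130:280,180:330]
cv2.imwrite('pics/s7c.png',cv2.resize(im,None,fx=3.3,fy=3.3,interpolation=cv2.INTER_CUBIC))
cv2.imwrite('pics/t7c.png',cv2.resize(im2,None,fx=3.3,fy=3.3,interpolation=cv2.INTER_CUBIC))
E
python3 plan.py 600 275 26 80 12
```

```text
clock: 12.13
tool_pos: [0.5999, 0.275, 0.0792]
eef_rot: [0.09, 0.996, -0.002, -0.002]
contact_force: [1.4, 0.4, -0.2]
opening: 0.27
clk 12.23 p [600.3 275.   80.4] world d [ -0.3  -0.  -54.4] turn [-0.2 -0.2 -0.3] F [ 0.7 -0.6 -0.6] open 23.6 q [-0.39  0.94 -0.22  1.56  0.28  0.68  0.66]
[0, 0, 11, 0, 0, -0.1, 0, 0, 11, 0, 0, -0.1, 0, 0, 11, 0, 0, -0.1, 0, 0, 11, 0, 0, -0.1, 0, 0, 11, 0, 0, -0.1]
```

View pics/s7c.png

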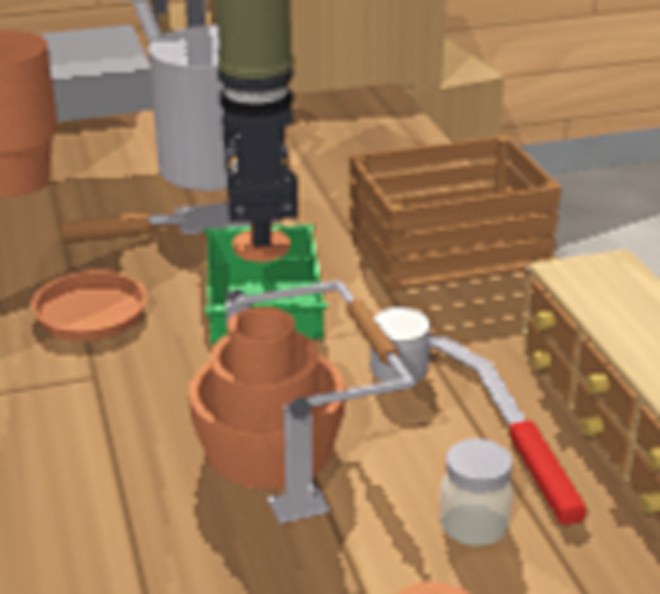

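View pics/t7c.png

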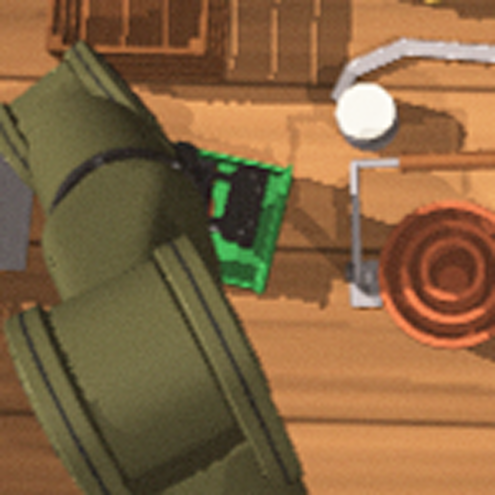

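The lid, at side-crop (262,245), is inside the tray outline. Lowering.

```bash
python3 -m creep '[0,0,16,0,0,0,0,0,16,0,0,0,0,0,11,0,0,0,0,0,6,0,0,0,0,0,0,0,0,0]'
python3 plan.py 600 275 24 80 3
```

```text
clock: 12.65
tool_pos: [0.6085, 0.2771, 0.0419]
eef_rot: [0.092, 0.996, 0.004, 0.007]
contact_force: [-0.8, -0.6, -0.2]
opening: 0.263
clk 12.65 p [608.5 277.1  41.9] world d [ -8.5  -2.1 -17.9] turn [ 0.5  0.7 -0.5] F [-0.8 -0.6 -0.2] open 23.2 q [-0.39  1.   -0.2   1.56  0.3   0.6   0.64]
[1.2, -0.5, 2.5, 0.1, 0.1, -0.1, 1.2, -0.5, 2.5, 0.1, 0.1, -0.1, 1.2, -0.5, 2.5, 0.1, 0.1, -0.1, 1.2, -0.5, 2.5, 0.1, 0.1, -0.1, 1.2, -0.5, 2.5, 0.1, 0.1, -0.1]
[1.1, -0.5, 2.5, 0.1, 0.1, -0.1, 1.1, -0.5, 2.5, 0.1, 0.1, -0.1]
```

```bash
python3 -m creep '[6,-1,7,0.3,0.5,-0.3,2,-1,5,0.2,0.2,-0.2,0,0,3,0,0,0,0,0,2,0,0,0,0,0,0,0,0,0]'
python3 plan.py 600 275 24 80 3
```

```text
clock: 13.07
tool_pos: [0.6017, 0.2778, 0.027]
eef_rot: [0.087, 0.996, 0.001, 0.002]
contact_force: [-0.4, 0.3, -1.1]
opening: 0.266
clk 13.07 p [601.7 277.8  27. ] world d [-1.7 -2.8 -3. ] turn [0.2 0.2 0. ] F [-0.4  0.3 -1.1] open 23.5 q [-0.4   1.01 -0.19  1.57  0.3   0.58  0.64]
[0.6, -1.5, 1.5, 0.1, 0.1, 0, 0.6, -1.5, 1.5, 0.1, 0.1, 0]
```

```bash
python3 -m creep '[0,0,2,0,0,0,0,0,1.5,0,0,0,0,0,1,0,0,0,0,0,0,0,0,0]'; python3 -m creep '[0,0,1,0,0,0,0,0,1,0,0,0,0,0,0,0,0,0]'
```

```text
clock: 13.4
tool_pos: [0.6023, 0.2784, 0.0235]
eef_rot: [0.087, 0.996, 0.002, 0.002]
contact_force: [-0.3, -0.0, -1.4]
opening: 0.269
clock: 13.65
tool_pos: [0.6027, 0.2786, 0.0235]
eef_rot: [0.087, 0.996, 0.002, 0.003]
contact_force: [0.2, 0.3, -0.5]
opening: 0.269
```

```bash
python3 -m creep '[0,0,2.5,0,0,0,0,0,0,0,0,0]'; python3 -m creep '[0,0,2.5,0,0,0,0,0,0,0,0,0]'
```

```text
clock: 13.82
tool_pos: [0.6036, 0.279, 0.0229]
eef_rot: [0.087, 0.996, 0.002, 0.004]
contact_force: [-0.3, -0.3, 0.2]
opening: 0.266
clock: 13.98
tool_pos: [0.6046, 0.2793, 0.022]
eef_rot: [0.087, 0.996, 0.003, 0.005]
contact_force: [0.2, 0.5, -0.9]
opening: 0.268
```

```bash
python3 -m creep '[2,0,4,0,0.4,0,0,0,0,0,0,0]'; python3 -m creep '[1,0,4,0,0.4,0,0,0,0,0,0,0]'
```

```text
clock: 14.15
tool_pos: [0.6052, 0.2796, 0.02]
eef_rot: [0.088, 0.996, 0.004, 0.004]
contact_force: [-0.7, 0.3, -1.4]
opening: 0.264
clock: 14.32
tool_pos: [0.6061, 0.2801, 0.0192]
eef_rot: [0.088, 0.996, 0.004, 0.002]
contact_force: [1.1, -0.3, -0.9]
opening: 0.267
```

Run:
```python
from h import *
d=snap('side','s8')
im=d['color'][165:235,270:350,::-1]
cv2.imwrite('pics/s8c.png',cv2.resize(im,None,fx=8,fy=8,interpolation=cv2.INTER_CUBIC))
```

```text
(no output)
```

View pics/s8c.png

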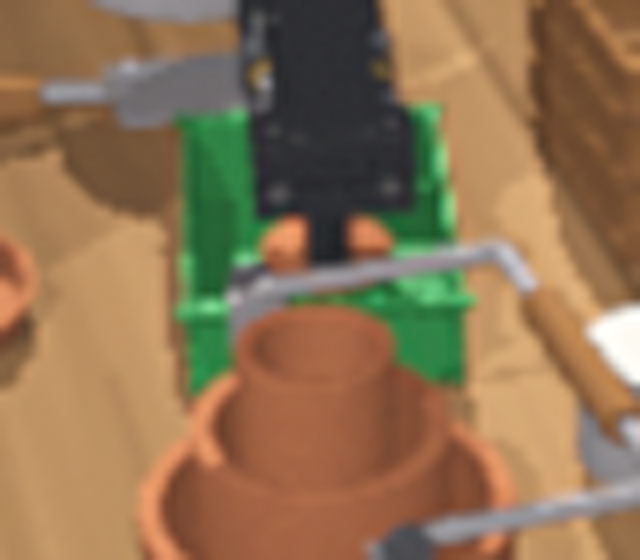

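```bash
python3 -m creep '[3,0,6,0,0.4,0]'; python3 -m creep '[0,0,0,0,0,0]'
```

```text
clock: 14.45
tool_pos: [0.6063, 0.2803, 0.0182]
eef_rot: [0.088, 0.996, 0.005, 0.001]
contact_force: [-11.7, -12.3, 77.9]
opening: 0.267
clock: 14.53
tool_pos: [0.6074, 0.2803, 0.0202]
eef_rot: [0.089, 0.996, 0.005, 0.002]
contact_force: [-0.3, 0.5, -1.9]
opening: 0.265
```

A pressing row gives a reaction and a holding row gives none, so the lid is resting on the tray floor. Release.

```bash
python3 -m creep '[0,0,0,0,0,0,0,0,0,0,0,0,0,0,0,0,0,0]' 50 12; python3 -m creep '[0,0,-20,0,0,0,0,0,-35,0,0,0,0,0,-40,0,0,0,0,0,-40,0,0,0,0,0,-40,0,0,0]' 80
python3 - <<'E'
from h import *
d=snap('side','s9')
im=d['color'][165:235,270:350,::-1]
cv2.imwrite('pics/s9c.png',cv2.resize(im,None,fx=7,fy=7,interpolation=cv2.INTER_CUBIC))
d=snap('top','t9');im=d['color'][150:250,180:360,::-1];cv2.imwrite('pics/t9c.png',cv2.resize(im,None,fx=4,fy=4,interpolation=cv2.INTER_CUBIC))
E
python3 plan.py C 0 0 200 90
```

```text
clock: 14.78
tool_pos: [0.6079, 0.2804, 0.0198]
eef_rot: [0.089, 0.996, 0.005, 0.003]
contact_force: [-0.1, 0.7, -0.1]
opening: 0.472
clock: 15.2
tool_pos: [0.5981, 0.2752, 0.1833]
eef_rot: [0.087, 0.996, -0.003, -0.011]
contact_force: [0.7, 0.5, -0.0]
opening: 0.845
clk 15.3 p [602.8 277.9 189.4] world d [ -63.9 -261.8   10.6] turn [  0.2  -0.6 -14.5] F [ 0.3  0.7 -0.2] open 79.8 q [-0.36  0.81 -0.26  1.48  0.23  0.9   0.7 ]
[2, -38, -2, 0, -0.1, -2.1, 4, -38, -2, 0, -0.1, -2.1, 5, -38, -2, 0, -0.1, -2.1, 7, -38, -2, 0, -0.1, -2.1, 8, -38, -2, 0, -0.1, -2.1]
[9, -37, -2, 0, -0.1, -2.1, 11, -37, -2, 0, -0.1, -2.1]
```

View pics/s9c.png

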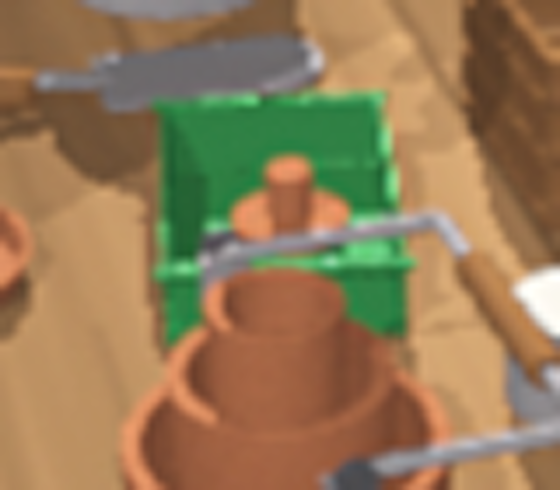

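View pics/t9c.png

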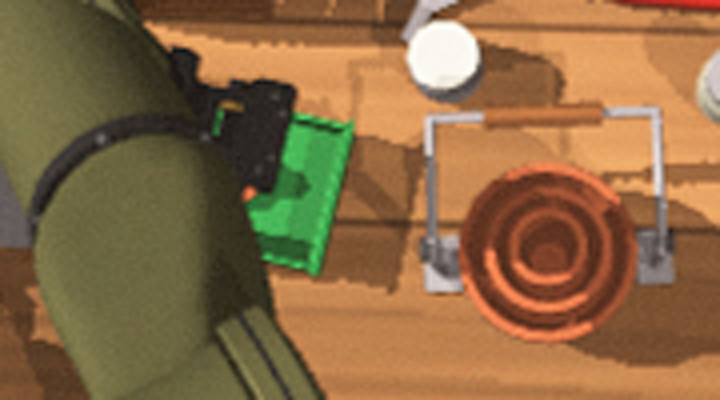

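```bash
python3 -m creep '[2,-38,-2,0,-0.1,-2.1,4,-38,-2,0,-0.1,-2.1,5,-38,-2,0,-0.1,-2.1,7,-38,-2,0,-0.1,-2.1,8,-38,-2,0,-0.1,-2.1]' 80 >/dev/null
python3 - <<'E'
from h import *
snap('top')
print(atz('top',(316.85,212.6),.105),atz('top',(316.9,211.7),.138))
E
python3 plan.py C 0 0 190 90
```

```text
[0.53796639 0.01711915 0.105     ] [0.53704152 0.01671284 0.138     ]
clk 15.77 p [553.8  87.3 192.7] world d [-14.9 -71.2  -2.7] turn [ 0.3 -0.4 -3. ] F [-3.  -7.2 -0.6] open 79.8 q [-0.03  0.68 -0.34  1.8   0.32  0.72  1.05]
[8, -35, 1, 0.1, -0.2, -1.5, 9, -35, 1, 0.1, -0.2, -1.5]
```

```bash
python3 -m creep '[8,-34,1,0,-0.2,-1.5,8,-30,1,0,-0.2,-1.5,0,0,0,0,0,0,0,0,0,0,0,0]'
python3 plan.py 538 16.5 160 94.4
```

```text
clock: 16.1
tool_pos: [0.5378, 0.0222, 0.1857]
eef_rot: [-0.035, 0.999, 0.002, -0.004]
contact_force: [0.2, -0.4, -0.5]
opening: 0.907
clk 16.1 p [537.8  22.2 185.7] world d [  0.2  -5.7 -25.7] turn [ 0.2 -0.5 -0.3] F [ 0.2 -0.4 -0.5] open 79.9 q [ 0.09  0.67 -0.36  1.87  0.35  0.67  1.17]
[0, -6, 26, 0.2, -0.5, -0.3]
```

```bash
python3 -m creep '[0,-6,26,0.2,-0.5,-0.3,0,0,0,0,0,0,0,0,0,0,0,0]'
python3 plan.py 538 16.5 113 94.4 20
```

```text
clock: 16.35
tool_pos: [0.5384, 0.0181, 0.1577]
eef_rot: [-0.038, 0.999, 0.001, -0.0]
contact_force: [1.0, 0.1, -0.3]
opening: 0.908
clk 16.35 p [538.4  18.1 157.7] world d [ -0.4  -1.6 -44.7] turn [ 0.1 -0.  -0.1] F [ 1.   0.1 -0.3] open 80.0 q [ 0.08  0.71 -0.33  1.9   0.38  0.6   1.15]
[0, -1, 15, 0, 0, 0, 0, -1, 15, 0, 0, 0, 0, -1, 15, 0, 0, 0]
```

```bash
python3 -m creep '[2,-1,22,0,0,0,0,0,0,0,0,0,0,0,0,0,0,0]'
python3 plan.py 538 16.5 113 94.4 25
```

```text
clock: 16.6
tool_pos: [0.5381, 0.0216, 0.1366]
eef_rot: [-0.04, 0.999, 0.003, 0.0]
contact_force: [0.3, -0.7, 0.3]
opening: 0.91
clk 16.6 p [538.1  21.6 136.6] world d [ -0.1  -5.1 -23.6] turn [0.3 0.1 0.2] F [ 0.3 -0.7  0.3] open 80.2 q [ 0.07  0.74 -0.31  1.92  0.4   0.54  1.13]
[1, -5, 24, 0.3, 0.1, 0.2]
```

```bash
python3 -m creep '[1,-7,22,0.3,0.1,0.2,0,0,0,0,0,0,0,0,0,0,0,0]'
python3 plan.py 538 16.5 113 94.4 25
```

```text
clock: 16.85
tool_pos: [0.5405, 0.0182, 0.1177]
eef_rot: [-0.04, 0.999, 0.001, 0.002]
contact_force: [1.2, 0.1, 0.3]
opening: 0.91
clk 16.85 p [540.5  18.2 117.7] world d [-2.5 -1.7 -4.7] turn [0.1 0.3 0.2] F [1.2 0.1 0.3] open 80.1 q [ 0.06  0.77 -0.29  1.92  0.43  0.5   1.12]
[3, -2, 5, 0.1, 0.3, 0.2]
```

```bash
python3 -m creep '[3,-2,6,0.1,0.3,0.2,0,0,0,0,0,0]'
python3 plan.py 538 16.5 112 94.4 25
python3 -m creep '[0,0,0,0,0,0,0,0,0,0,0,0,0,0,0,0,0,0,0,0,0,0,0,0]' 0 25;python3 plan.py 538 16.5 112 94.4 25
```

```text
clock: 17.02
tool_pos: [0.5388, 0.0172, 0.1137]
eef_rot: [-0.038, 0.999, 0.0, 0.001]
contact_force: [1.1, -0.6, -0.5]
opening: 0.909
clk 17.02 p [538.8  17.2 113.7] world d [-0.8 -0.7 -1.7] turn [ 0.   0.1 -0. ] F [ 1.1 -0.6 -0.5] open 80.1 q [ 0.05  0.78 -0.28  1.93  0.43  0.49  1.11]
[1, -1, 2, 0, 0.1, 0]
clock: 17.35
tool_pos: [0.54, 0.0179, 0.1159]
eef_rot: [-0.038, 0.999, 0.001, 0.003]
contact_force: [-0.0, -0.3, -2.4]
opening: 0.656
clk 17.35 p [540.   17.9 115.9] world d [-2.  -1.4 -3.9] turn [0.1 0.3 0. ] F [-0.  -0.3 -2.4] open 57.8 q [ 0.05  0.77 -0.29  1.93  0.43  0.49  1.11]
[2, -1, 4, 0.1, 0.3, 0]
```

```bash
python3 -m creep '[0,0,-15,0,0,0,0,0,-25,0,0,0,0,0,0,0,0,0]'; python3 plan.py 538 16.5 240 94.4 30
```

```text
clock: 17.6
tool_pos: [0.5382, 0.0177, 0.1557]
eef_rot: [-0.039, 0.999, 0.001, 0.0]
contact_force: [1.2, 1.1, -0.9]
opening: 0.654
clk 17.6 p [538.2  17.7 155.7] world d [-0.2 -1.2 84.3] turn [0.1 0.  0. ] F [ 1.2  1.1 -0.9] open 57.6 q [ 0.08  0.71 -0.33  1.9   0.39  0.59  1.15]
[0, 0, -28, 0, 0, 0, 0, 0, -28, 0, 0, 0, 0, 0, -28, 0, 0, 0]
```

```bash
python3 -m creep '[0,0,-28,0,0,0,0,0,-28,0,0,0,0,0,-32,0,0,0,0,0,0,0,0,0]'
python3 - <<'E'
from h import *
d=snap('side','s10')
im=d['color'][90:290,200:420,::-1]
cv2.imwrite('pics/s10c.png',cv2.resize(im,None,fx=3,fy=3,interpolation=cv2.INTER_CUBIC))
E
python3 plan.py 395.5 -252.5 245 60
```

```text
clock: 17.93
tool_pos: [0.5359, 0.017, 0.2437]
eef_rot: [-0.039, 0.999, 0.0, -0.003]
contact_force: [1.5, 0.1, -1.1]
opening: 0.656
clk 17.98 p [534.2  16.4 241.1] world d [-138.7 -268.9    3.9] turn [-0.2 -0.7 34.4] F [-0.2 -0.  -2.3] open 57.3 q [ 0.13  0.59 -0.4   1.82  0.31  0.8   1.22]
[20, -32, 0, 0, -0.1, 4.3, 17, -34, 0, 0, -0.1, 4.3, 15, -35, 0, 0, -0.1, 4.3, 12, -36, 0, 0, -0.1, 4.3, 9, -37, 0, 0, -0.1, 4.3]
[7, -37, 0, 0, -0.1, 4.3, 4, -38, 0, 0, -0.1, 4.3, 1, -38, 0, 0, -0.1, 4.3]
```

View pics/s10c.png

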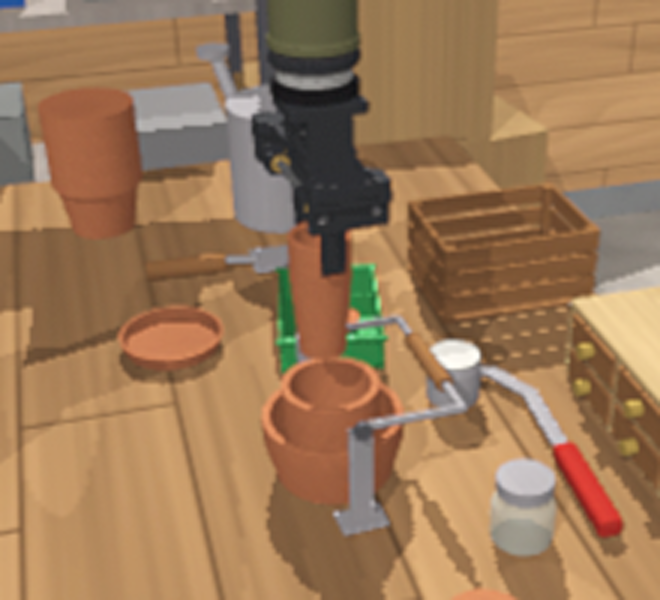

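The tall pot hangs upright in the gripper, clear of the deep pot (base at crop (322,355)). Over to the small saucer.

```bash
python3 -m creep '[20,-32,0,0,-0.1,4.3,17,-34,0,0,-0.1,4.3,15,-35,0,0,-0.1,4.3,12,-36,0,0,-0.1,4.3,9,-37,0,0,-0.1,4.3]' >/dev/null
python3 -m creep '[7,-37,0,0,0,4.3,4,-38,0,0,0,4.3,1,-35,0,0,0,3.5,0,0,0,0,0,0,0,0,0,0,0,0]'
python3 plan.py 395.5 -252.5 160 60 40
```

```text
clock: 18.82
tool_pos: [0.3796, -0.2571, 0.2249]
eef_rot: [0.265, 0.964, 0.002, -0.013]
contact_force: [0.7, 1.1, -2.2]
opening: 0.656
clk 18.82 p [ 379.6 -257.1  224.9] world d [ 15.9   4.6 -64.9] turn [-0.2 -1.5 -0.7] F [ 0.7  1.1 -2.2] open 57.8 q [ 0.66  0.52 -0.25  2.04  0.21  0.64  1.3 ]
[-7, 6, 32, -0.1, -0.8, -0.4, -6, 6, 32, -0.1, -0.8, -0.4]
```

```bash
python3 -m creep '[-5,6,32,0,-0.8,-0.4,-5,4,32,0,-0.8,0,0,0,0,0,0,0,0,0,0,0,0,0]'
python3 plan.py 395.5 -252.5 115 60 25
python3 - <<'E'
from h import *
d=snap('side','s11');e=snap('top','t11')
im=np.hstack([d['color'][190:380,190:380,::-1],e['color'][170:360,310:500,::-1]])
cv2.imwrite('pics/s11c.png',cv2.resize(im,None,fx=2.1,fy=2.9,interpolation=cv2.INTER_CUBIC))
E
```

```text
clock: 19.15
tool_pos: [0.3915, -0.2517, 0.1562]
eef_rot: [0.261, 0.965, -0.001, -0.001]
contact_force: [0.3, 0.0, -2.5]
opening: 0.654
clk 19.15 p [ 391.5 -251.7  156.2] world d [  4.   -0.8 -41.2] turn [-0.2 -0.1 -0.2] F [ 0.3  0.  -2.5] open 57.6 q [ 0.59  0.63 -0.19  2.11  0.28  0.42  1.22]
[-2, 1, 21, -0.1, -0.1, -0.1, -2, 1, 21, -0.1, -0.1, -0.1]
```

View pics/s11c.png

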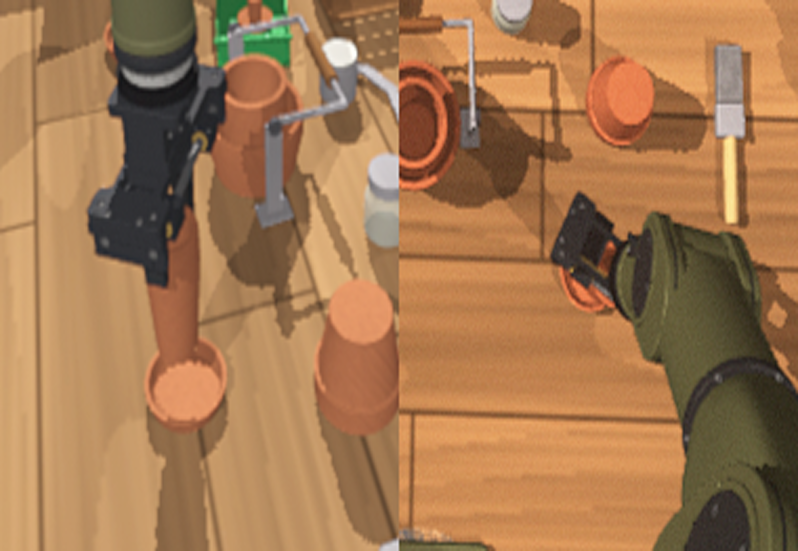

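The pot base is over the saucer (side crop (178,360)). Lowering.

```bash
python3 -m creep '[-2,1,21,0,0,0,-2,1,16,0,0,0,0,0,0,0,0,0,0,0,0,0,0,0]'
python3 plan.py 395.5 -252.5 108 60 25
```

```text
clock: 19.58
tool_pos: [0.4004, -0.2534, 0.1248]
eef_rot: [0.26, 0.966, -0.002, 0.005]
contact_force: [-0.3, -1.5, -2.8]
opening: 0.657
clk 19.58 p [ 400.4 -253.4  124.8] world d [ -4.9   0.9 -16.8] turn [-0.1  0.6 -0.1] F [-0.3 -1.5 -2.8] open 57.9 q [ 0.56  0.7  -0.15  2.13  0.31  0.33  1.2 ]
[5, -2, 17, -0.1, 0.6, -0.1]
```

```bash
python3 -m creep '[6,-2,17,0,0.7,0,0,0,0,0,0,0,0,0,0,0,0,0]'
python3 plan.py 395.5 -252.5 108 60 25
```

```text
clock: 19.83
tool_pos: [0.3968, -0.2533, 0.1118]
eef_rot: [0.26, 0.966, -0.002, 0.002]
contact_force: [0.5, 0.4, -1.8]
opening: 0.652
clk 19.83 p [ 396.8 -253.3  111.8] world d [-1.3  0.8 -3.8] turn [-0.1  0.3 -0.1] F [ 0.5  0.4 -1.8] open 57.4 q [ 0.55  0.72 -0.14  2.14  0.32  0.3   1.19]
[2, 0, 4, -0.1, 0.3, -0.1]
```

```bash
python3 -m creep '[1,0,4,0,0.3,0]'|egrep 'pos|force'; python3 -m creep '[0,0,3,0,0.2,0]'|egrep 'pos|force';python3 -m creep '[0,0,3,0,0.2,0]'|egrep 'pos|force'
```

```text
tool_pos: [0.3966, -0.2533, 0.1093]
contact_force: [-0.6, -0.7, -1.8]
tool_pos: [0.397, -0.2535, 0.1072]
contact_force: [0.6, 0.3, -2.3]
tool_pos: [0.3975, -0.2538, 0.1048]
contact_force: [0.2, 0.2, -1.9]
```

```bash
python3 -m creep '[0,0,2,0,0.2,0]'|egrep 'pos|force'; python3 -m creep '[0,0,2,0,0.2,0]'|egrep 'pos|rot|force'
```

```text
tool_pos: [0.3977, -0.254, 0.1035]
contact_force: [-3.5, 3.7, 30.9]
tool_pos: [0.3981, -0.2542, 0.1035]
eef_rot: [0.26, 0.966, -0.0, -0.004]
contact_force: [-4.5, 3.8, 38.9]
```

Contact at TCP z 103.5, as predicted. Settle, release, retreat upward.

```bash
python3 -m creep '[0,0,0,0,0,0,0,0,0,0,0,0]'; python3 -m creep '[0,0,0,0,0,0,0,0,0,0,0,0,0,0,0,0,0,0,0,0,0,0,0,0]' 80 25;  python3 plan.py 395.5 -252.5 240 60
```

```text
clock: 20.42
tool_pos: [0.399, -0.2545, 0.1051]
eef_rot: [0.26, 0.966, -0.001, -0.003]
contact_force: [-0.3, 0.3, -2.2]
opening: 0.654
clock: 20.75
tool_pos: [0.3998, -0.2549, 0.1052]
eef_rot: [0.26, 0.966, -0.001, -0.002]
contact_force: [0.2, 0.3, -1.0]
opening: 0.906
clk 20.75 p [ 399.8 -254.9  105.2] world d [ -4.3   2.4 134.8] turn [-0.1 -0.2 -0.1] F [ 0.2  0.3 -1. ] open 79.8 q [ 0.55  0.74 -0.14  2.12  0.32  0.3   1.19]
[1, 0, -34, 0, 0, 0, 1, 0, -34, 0, 0, 0, 1, 0, -34, 0, 0, 0, 1, 0, -34, 0, 0, 0]
```

```bash
python3 -m creep '[0,0,-15,0,0,0,0,0,-25,0,0,0,0,0,-40,0,0,0,0,0,-40,0,0,0,0,0,-20,0,0,0]'
python3 plan.py 468 10 230 5
python3 - <<'E'
from h import *
d=snap('side','s12');e=snap('top','t12')
im=np.hstack([d['color'][190:380,190:380,::-1],e['color'][170:360,310:500,::-1]])
cv2.imwrite('pics/s12c.png',cv2.resize(im,None,fx=2.1,fy=2.9,interpolation=cv2.INTER_CUBIC))
E
```

```text
clock: 21.17
tool_pos: [0.3975, -0.2528, 0.2448]
eef_rot: [0.259, 0.966, 0.001, -0.009]
contact_force: [1.2, 0.3, -0.5]
opening: 0.909
clk 21.17 p [ 397.5 -252.8  244.8] world d [ 70.5 262.8 -14.8] turn [-0.7 -0.9 55. ] F [ 1.2  0.3 -0.5] open 80.1 q [ 0.65  0.5  -0.28  1.99  0.21  0.7   1.29]
[9, 33, 2, -0.1, -0.1, 6.9, 13, 32, 2, -0.1, -0.1, 6.9, 16, 30, 2, -0.1, -0.1, 6.9, 20, 28, 2, -0.1, -0.1, 6.9, 23, 25, 2, -0.1, -0.1, 6.9]
[26, 22, 2, -0.1, -0.1, 6.9, 28, 19, 2, -0.1, -0.1, 6.9, 30, 15, 2, -0.1, -0.1, 6.9]
```

View pics/s12c.png

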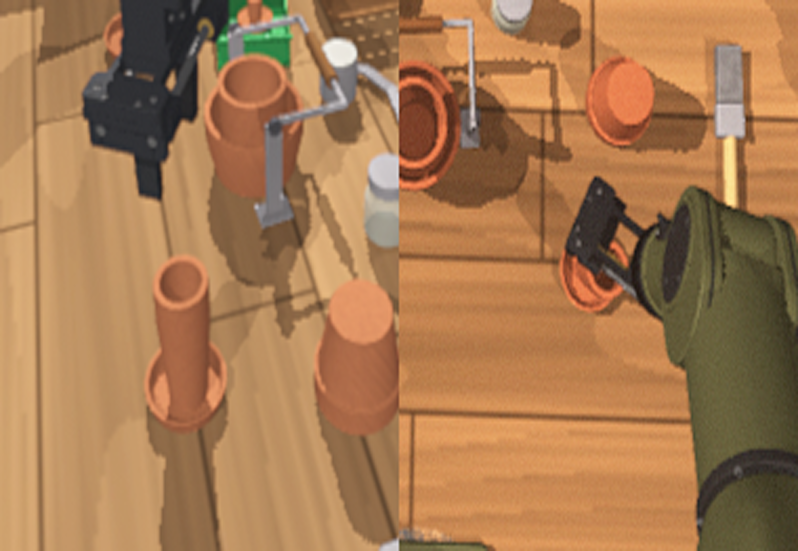

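The tall pot stands upright in the small saucer (rim at crop (182,283)). For the deep pot I'll pinch the rim at bearing 210° from its axis, which suits the wrist range.

```bash
python3 plan.py 500 -5 190 30|cut -c1-400
```

```text
clk 21.27 p [ 398.5 -253.5  244.7] world d [101.5 248.5 -54.7] turn [-0.4 -0.8 29.9] F [ 0.2 -0.2  0.4] open 80.1 q [ 0.65  0.5  -0.28  1.99  0.21  0.7   1.29]
[5, 38, 8, -0.1, -0.1, 4.3, 8, 38, 8, -0.1, -0.1, 4.3, 11, 37, 8, -0.1, -0.1, 4.3, 13, 36, 8, -0.1, -0.1, 4.3, 16, 35, 8, -0.1, -0.1, 4.3]
[19, 33, 8, -0.1, -0.1, 4.3, 21, 32, 8, -0.1, -0.1, 4.3]
```

```bash
python3 -m creep '[5,38,4,0,-0.1,4.3,8,38,8,0,-0.1,4.3,11,37,8,0,-0.1,4.3,13,36,8,0,-0.1,4.3,16,35,8,0,-0.1,4.3]' 40 30 >/dev/null
python3 -m creep '[19,33,8,0,0,4.3,21,32,8,0,0,4.3,0,0,0,0,0,0,0,0,0,0,0,0]'
python3 plan.py 500 -5 140 30
```

```text
clock: 22.02
tool_pos: [0.504, -0.0012, 0.179]
eef_rot: [0.518, 0.855, -0.008, -0.006]
contact_force: [0.7, -1.4, -0.7]
opening: 0.454
clk 22.02 p [504.   -1.2 179. ] world d [ -4.   -3.8 -39. ] turn [-1.1 -0.2 -2.4] F [ 0.7 -1.4 -0.7] open 40.0 q [-0.07  0.63 -0.04  1.98  0.05  0.56  0.34]
[-2, -5, 39, -1.1, -0.2, -2.4]
```

```bash
python3 -m creep '[-2,-5,39,-1,-0.2,-2.4,0,0,0,0,0,0,0,0,0,0,0,0]'
python3 plan.py 500 -5 118 30
python3 - <<'E'
from h import *
d=snap('side','s13')
im=d['color'][130:290,230:430,::-1]
cv2.imwrite('pics/s13c.png',cv2.resize(im,None,fx=3.5,fy=3.5,interpolation=cv2.INTER_CUBIC))
K=lambda p:((proj('side',p)-[230,130])*3.5).round(0)
s=get_state();r=R.from_quat(s['eef_rot']);p=np.array(s['tool_pos'])
print([K(p+r.apply([0,y,0])) for y in(-.02,0,.02)],'rim pt',K([.538-.0381,.017-.022,.105]),'axis',K([.538,.017,.105]))
E
```

```text
clock: 22.27
tool_pos: [0.499, -0.0047, 0.1368]
eef_rot: [0.498, 0.867, -0.002, -0.002]
contact_force: [-0.0, 0.2, -0.6]
opening: 0.455
clk 22.27 p [499.   -4.7 136.8] world d [  1.   -0.3 -18.8] turn [-0.3 -0.1  0.3] F [-0.   0.2 -0.6] open 40.1 q [-0.05  0.7  -0.05  2.03  0.08  0.42  0.37]
[-1, 1, 19, -0.3, -0.1, 0.3]
[array([213., 304.]), array([231., 294.]), array([250., 284.])] rim pt [236. 326.] axis [275. 304.]
```

View pics/s13c.png

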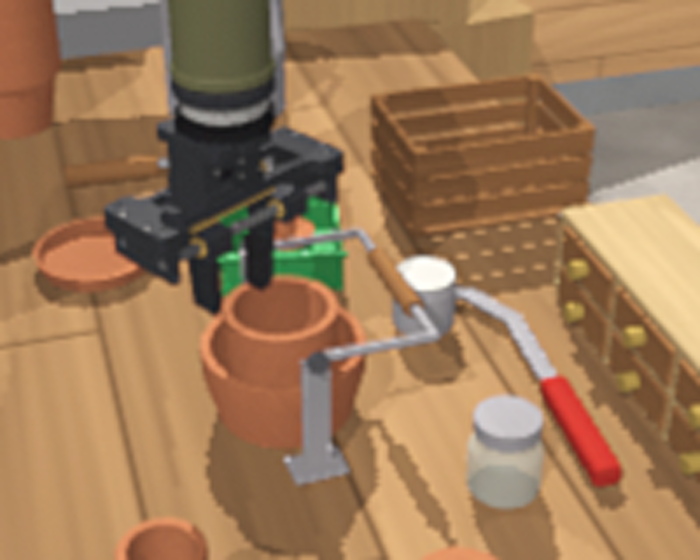

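The fingers straddle the near-left rim wall as predicted: outer tip at crop (208,308), inner tip at (260,285), rim centre about (280,310). Descending.

```bash
python3 -m creep '[0,0,19,-0.2,-0.1,0.3,0,0,0,0,0,0,0,0,0,0,0,0]'
python3 plan.py 500 -5 95 30
```

```text
clock: 22.57
tool_pos: [0.4995, -0.0081, 0.1214]
eef_rot: [0.503, 0.864, -0.001, 0.001]
contact_force: [0.1, -0.5, 0.5]
opening: 0.457
clk 22.57 p [499.5  -8.1 121.4] world d [  0.5   3.1 -26.4] turn [-0.   0.2 -0.5] F [ 0.1 -0.5  0.5] open 40.3 q [-0.05  0.72 -0.04  2.05  0.08  0.37  0.36]
[3, 2, 26, 0, 0.2, -0.5]
```

```bash
python3 -m creep '[3,2,24,0,0.2,-0.5,0,0,0,0,0,0,0,0,0,0,0,0]'
python3 plan.py 500 -5 83 30
```

```text
clock: 22.82
tool_pos: [0.5028, -0.0063, 0.1021]
eef_rot: [0.501, 0.865, 0.002, 0.003]
contact_force: [0.0, -0.5, 0.3]
opening: 0.458
clk 22.82 p [502.8  -6.3 102.1] world d [ -2.8   1.3 -19.1] turn [ 0.3  0.2 -0.2] F [ 0.  -0.5  0.3] open 40.4 q [-0.06  0.76 -0.04  2.05  0.08  0.32  0.36]
[3, -2, 19, 0.3, 0.2, -0.2]
```

```bash
python3 -m creep '[3,-3,20,0.3,0.2,-0.2,0,0,0,0,0,0,0,0,0,0,0,0]'
python3 plan.py 500 -5 83 30
```

```text
clock: 23.07
tool_pos: [0.5017, -0.0062, 0.0868]
eef_rot: [0.501, 0.866, 0.002, 0.003]
contact_force: [0.5, -0.5, -0.9]
opening: 0.449
clk 23.07 p [501.7  -6.2  86.8] world d [-1.7  1.2 -3.8] turn [ 0.4  0.2 -0.1] F [ 0.5 -0.5 -0.9] open 39.5 q [-0.06  0.79 -0.03  2.07  0.09  0.28  0.36]
[2, -1, 4, 0.4, 0.2, -0.1]
```

```bash
python3 -m creep '[2,-1,5,0.4,0.2,-0.1,0,0,0,0,0,0]'
python3 plan.py 500 -5 83 30
python3 -m creep '[0,0,0,0,0,0,0,0,0,0,0,0,0,0,0,0,0,0,0,0,0,0,0,0]' 0 45;python3 plan.py 500 -5 83 30
```

```text
clock: 23.23
tool_pos: [0.5011, -0.0052, 0.0841]
eef_rot: [0.5, 0.866, 0.0, 0.001]
contact_force: [0.5, -0.4, -0.5]
opening: 0.454
clk 23.23 p [501.1  -5.2  84.1] world d [-1.1  0.2 -1.1] turn [ 0.1  0.1 -0. ] F [ 0.5 -0.4 -0.5] open 40.0 q [-0.06  0.79 -0.03  2.06  0.09  0.28  0.36]
[1, -1, 1, 0.1, 0.1, 0]
clock: 23.57
tool_pos: [0.5023, -0.0053, 0.0861]
eef_rot: [0.5, 0.866, 0.001, 0.002]
contact_force: [0.5, 0.2, -0.2]
opening: 0.174
clk 23.57 p [502.3  -5.3  86.1] world d [-2.3  0.3 -3.1] turn [ 0.2  0.2 -0.1] F [ 0.5  0.2 -0.2] open 15.4 q [-0.06  0.79 -0.03  2.06  0.09  0.29  0.36]
[1, -2, 3, 0.2, 0.2, -0.1]
```

```bash
python3 -m creep '[0,0,1,0,0,0,0,0,0,0,0,0,0,0,0,0,0,0]' 0 45;python3 plan.py 500 -5 83 30
python3 -m creep '[0,0,-5,0,0,0,0,0,-15,0,0,0,0,0,-20,0,0,0,0,0,0,0,0,0]' ;python3 plan.py 500 -5 220 30
python3 - <<'E'
from h import *
d=snap('side','s14')
im=d['color'][130:290,230:430,::-1]
cv2.imwrite('pics/s14c.png',cv2.resize(im,None,fx=3.5,fy=3.5,interpolation=cv2.INTER_CUBIC))
E
```

```text
clock: 23.82
tool_pos: [0.5036, -0.0049, 0.0858]
eef_rot: [0.5, 0.866, 0.002, 0.004]
contact_force: [0.6, -0.0, 0.1]
opening: 0.098
clk 23.82 p [503.6  -4.9  85.8] world d [-3.6 -0.1 -2.8] turn [ 0.4  0.2 -0.1] F [ 0.6 -0.   0.1] open 8.6 q [-0.06  0.79 -0.03  2.06  0.09  0.28  0.36]
[2, -3, 3, 0.4, 0.2, -0.1]
clock: 24.15
tool_pos: [0.5003, -0.0052, 0.1255]
eef_rot: [0.5, 0.866, -0.0, 0.0]
contact_force: [1.7, 0.3, -1.8]
opening: 0.101
clk 24.15 p [500.3  -5.2 125.5] world d [-0.3  0.2 94.5] turn [-0.  0. -0.] F [ 1.7  0.3 -1.8] open 8.9 q [-0.06  0.72 -0.04  2.04  0.08  0.38  0.36]
[0, 0, -31, 0, 0, 0, 0, 0, -31, 0, 0, 0, 0, 0, -31, 0, 0, 0]
```

View pics/s14c.png

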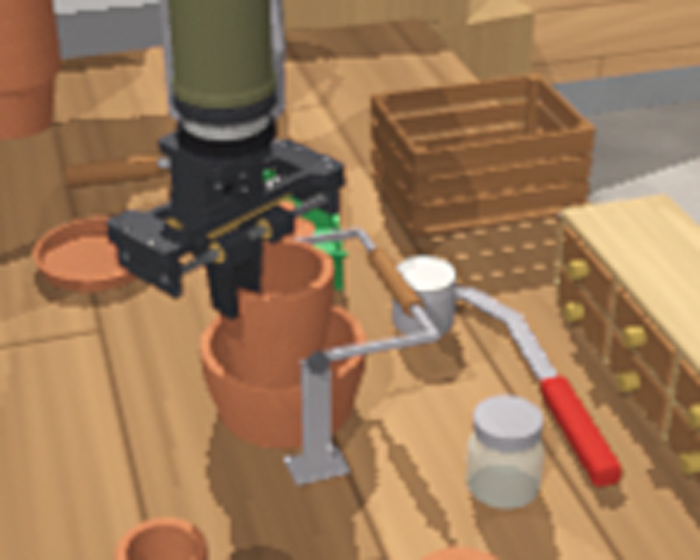

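The deep pot lifts upright (wall pinched, 8.8 mm). Raise further, then over to the large saucer.

```bash
python3 -m creep '[0,0,-31,0,0,0,0,0,-31,0,0,0,0,0,-31,0,0,0,0,0,0,0,0,0]' - 55;python3 plan.py 376 279.5 222 30
```

```text
clock: 24.53
tool_pos: [0.4961, -0.0054, 0.2152]
eef_rot: [0.5, 0.866, -0.005, -0.006]
contact_force: [0.6, 0.6, -1.8]
opening: 0.097
clk 24.53 p [496.1  -5.4 215.2] world d [-120.1  284.9    6.8] turn [-0.8 -0.3 -0. ] F [ 0.6  0.6 -1.8] open 8.6 q [-0.04  0.56 -0.06  1.96  0.06  0.63  0.38]
[38, 5, -1, -0.1, 0, 0, 38, 5, -1, -0.1, 0, 0, 38, 5, -1, -0.1, 0, 0, 38, 5, -1, -0.1, 0, 0, 38, 5, -1, -0.1, 0, 0]
[38, 5, -1, -0.1, 0, 0, 38, 5, -1, -0.1, 0, 0, 38, 5, -1, -0.1, 0, 0]
```

```bash
python3 -m creep '[12,2,-1,-0.1,0,0,24,3,-1,-0.1,0,0,28,4,-1,-0.1,0,0,28,4,-1,-0.1,0,0,28,4,-1,0,0,0]' >/dev/null
python3 -m creep '[28,4,-1,0,0,0,28,4,-1,0,0,0,28,4,-1,0,0,0,28,4,-1,0,0,0,28,4,-1,0,0,0]'
python3 plan.py 376 279.5 215 30 22
```

```text
clock: 25.37
tool_pos: [0.3842, 0.2437, 0.2117]
eef_rot: [0.505, 0.863, -0.013, -0.011]
contact_force: [0.3, 0.1, -2.7]
opening: 0.104
clk 25.37 p [384.2 243.7 211.7] world d [-8.2 35.8  3.3] turn [-1.9 -0.3 -0.7] F [ 0.3  0.1 -2.7] open 9.2 q [-0.65  0.53 -0.01  2.07 -0.01  0.58 -0.15]
[18, 5, -2, -1, -0.2, -0.4, 18, 5, -2, -1, -0.2, -0.4]
```

```bash
python3 -m creep '[18,5,-1,-1,-0.2,-0.4,14,5,0,-1,-0.2,-0.4,0,0,0,0,0,0,0,0,0,0,0,0]'
python3 plan.py 376 279.5 140 30 22
python3 - <<'E'
from h import *
d=snap('side','s15');e=snap('top','t15')
cv2.imwrite('pics/s15c.png',cv2.resize(d['color'][110:270,190:350,::-1],None,fx=3.5,fy=3.5,interpolation=cv2.INTER_CUBIC))
cv2.imwrite('pics/t15c.png',cv2.resize(e['color'][180:320,150:330,::-1],None,fx=3.5,fy=3.5,interpolation=cv2.INTER_CUBIC))
E
```

```text
clock: 25.7
tool_pos: [0.3659, 0.2855, 0.206]
eef_rot: [0.492, 0.871, -0.004, -0.003]
contact_force: [0.7, -0.2, -2.2]
opening: 0.095
clk 25.7 p [365.9 285.5 206. ] world d [ 10.1  -6.  -66. ] turn [-0.6 -0.1  1.1] F [ 0.7 -0.2 -2.2] open 8.4 q [-0.75  0.54 -0.01  2.07 -0.    0.54 -0.22]
[-3, 2, 16, -0.1, 0, 0.3, -3, 2, 16, -0.1, 0, 0.3, -3, 1, 16, -0.1, 0, 0.3, -3, 1, 16, -0.1, 0, 0.3]
```

View pics/s15c.png

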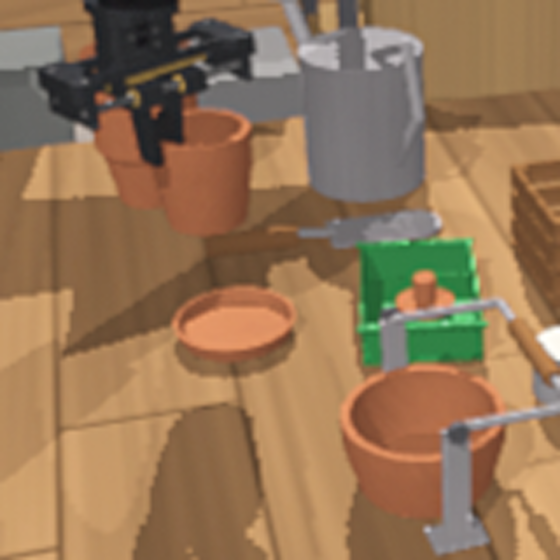

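View pics/t15c.png

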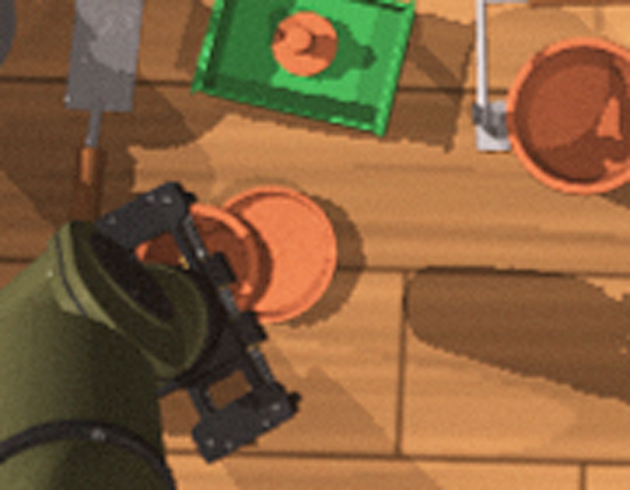

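The deep pot hangs upright in the gripper, to be moved slightly and lowered onto the large saucer (top crop centre (272,255)). The lid is upright in the tray.

```bash
python3 -m creep '[-3,1,16,-0.1,0,0.3,-3,1,18,-0.1,0,0.3,-3,1,18,-0.1,0,0.3,0,0,0,0,0,0,0,0,0,0,0,0]'
python3 plan.py 376 279.5 125 30 22
```

```text
clock: 26.22
tool_pos: [0.3765, 0.2722, 0.1521]
eef_rot: [0.504, 0.863, -0.003, -0.001]
contact_force: [-0.1, -0.3, -2.4]
opening: 0.097
clk 26.22 p [376.5 272.2 152.1] world d [ -0.5   7.3 -27.1] turn [-0.3  0.1 -0.6] F [-0.1 -0.3 -2.4] open 8.6 q [-0.72  0.64 -0.    2.12  0.    0.38 -0.21]
[3, 2, 14, -0.2, 0, -0.3, 3, 2, 14, -0.2, 0, -0.3]
```

```bash
python3 -m creep '[4,2,14,-0.2,0,-0.3,4,2,14,-0.2,0,-0.3,0,0,0,0,0,0]'
python3 plan.py 376 279.5 105 30 22
```

```text
clock: 26.47
tool_pos: [0.3783, 0.2794, 0.1255]
eef_rot: [0.502, 0.865, 0.001, 0.002]
contact_force: [0.1, 1.3, -1.6]
opening: 0.099
clk 26.47 p [378.3 279.4 125.5] world d [ -2.3   0.1 -20.5] turn [ 0.3  0.1 -0.3] F [ 0.1  1.3 -1.6] open 8.8 q [-0.74  0.69  0.    2.13  0.    0.31 -0.22]
[1, -2, 21, 0.3, 0.1, -0.3]
```

```bash
python3 -m creep '[2,-2,20,0.3,0.1,-0.3,0,0,0,0,0,0,0,0,0,0,0,0]'
python3 plan.py 376 279.5 90 30 22
python3 - <<'E'
from h import *
d=snap('side','s16');e=snap('top','t16')
im=np.hstack([d['color'][140:260,200:340,::-1],e['color'][200:320,160:300,::-1]])
cv2.imwrite('pics/s16c.png',cv2.resize(im,None,fx=2.8,fy=2.8,interpolation=cv2.INTER_CUBIC))
E
```

```text
clock: 26.72
tool_pos: [0.3776, 0.2798, 0.108]
eef_rot: [0.501, 0.865, 0.001, 0.001]
contact_force: [0.1, -0.0, -0.5]
opening: 0.098
clk 26.72 p [377.6 279.8 108. ] world d [ -1.6  -0.3 -18. ] turn [ 0.1  0.  -0.1] F [ 0.1 -0.  -0.5] open 8.7 q [-0.74  0.73 -0.    2.14  0.01  0.27 -0.22]
[1, -2, 18, 0.1, 0, -0.1]
```

View pics/s16c.png

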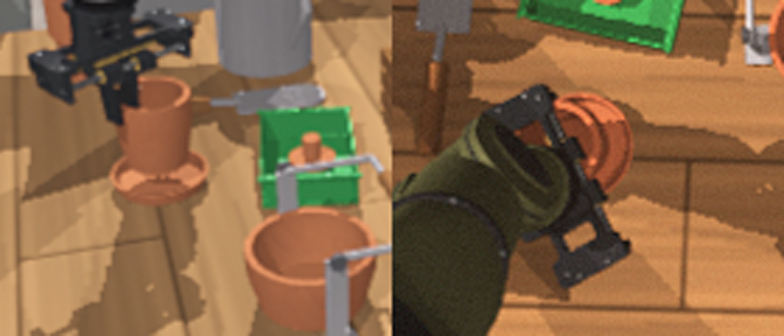

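Pot base at side crop (156,160), roughly 26 mm above the saucer centre (159,172): centred. Lowering gently.

```bash
python3 -m creep '[2,-2,16,0.1,0,-0.1,0,0,0,0,0,0,0,0,0,0,0,0]' - 55
python3 plan.py 376 279.5 86 30 22
```

```text
clock: 27.07
tool_pos: [0.3769, 0.2814, 0.0955]
eef_rot: [0.501, 0.865, 0.003, 0.002]
contact_force: [0.8, -0.3, -1.3]
opening: 0.099
clk 27.07 p [376.9 281.4  95.5] world d [-0.9 -1.9 -9.5] turn [ 0.4 -0.  -0.1] F [ 0.8 -0.3 -1.3] open 8.8 q [-0.74  0.76 -0.    2.15  0.01  0.23 -0.22]
[-1, -2, 10, 0.4, 0, -0.1]
```

```bash
python3 -m creep '[0,-2,8,0.4,0,0,0,0,0,0,0,0]'|egrep 'pos|rot|force'; python3 -m creep '[0,-1,4,0.2,0,0]'|egrep 'pos|rot|force'; python3 -m creep '[0,0,3,0.2,0,0]'|egrep 'pos|rot|force'
```

```text
tool_pos: [0.376, 0.2807, 0.0888]
eef_rot: [0.501, 0.865, 0.001, 0.0]
contact_force: [-0.8, 0.5, -2.3]
tool_pos: [0.3758, 0.2805, 0.0855]
eef_rot: [0.501, 0.865, 0.0, -0.0]
contact_force: [-0.2, -0.5, -2.5]
tool_pos: [0.3756, 0.2803, 0.0824]
eef_rot: [0.501, 0.865, -0.002, -0.001]
contact_force: [-3.3, -1.3, 2.5]
```

Contact at z 82.4. One light pressing row, then open.

```bash
python3 -m creep '[0,0,1.5,0,0,0]'|egrep 'pos|force'; python3 -m creep '[0,0,0.5,0,0,0,0,0,0,0,0,0,0,0,0,0,0,0]' 36 20
python3 plan.py 376 279.5 86 30 22
python3 - <<'E'
from h import *
d=snap('side','s17')
cv2.imwrite('pics/s17c.png',cv2.resize(d['color'][140:260,200:340,::-1],None,fx=4.5,fy=4.5,interpolation=cv2.INTER_CUBIC))
E
```

```text
tool_pos: [0.3751, 0.2804, 0.0816]
contact_force: [-5.3, -1.8, 34.1]
clock: 27.73
tool_pos: [0.3758, 0.2812, 0.0816]
eef_rot: [0.501, 0.865, -0.001, -0.001]
contact_force: [-0.5, -0.1, -0.3]
opening: 0.302
clk 27.73 p [375.8 281.2  81.6] world d [ 0.2 -1.7  4.4] turn [-0.1 -0.1 -0.1] F [-0.5 -0.1 -0.3] open 26.6 q [-0.74  0.78 -0.    2.15  0.    0.21 -0.22]
[-2, -1, -4, -0.1, -0.1, -0.1]
```

View pics/s17c.png

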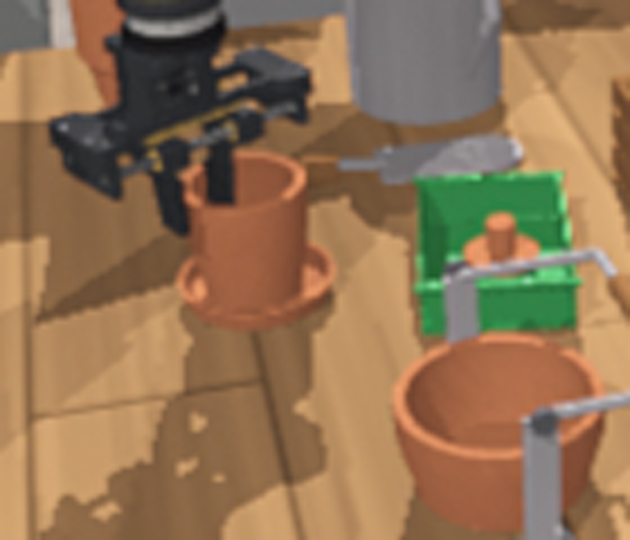

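The deep pot stands in the large saucer with both fingers free of the wall. Retreat straight up, then look at everything.

```bash
python3 -m creep '[0,0,-12,0,0,0,0,0,-20,0,0,0,0,0,-35,0,0,0,0,0,-40,0,0,0,0,0,-40,0,0,0]' >/dev/null
python3 -m creep '[0,0,-35,0,0,0,30,-10,-10,0,0,0,30,-15,-5,0,0,0,30,-15,0,0,0,0,0,0,0,0,0,0]'
python3 - <<'E'
from h import *
d=snap('side','s18');e=snap('top','t18')
E
```

```text
clock: 28.62
tool_pos: [0.2981, 0.3411, 0.2887]
eef_rot: [0.505, 0.863, 0.001, -0.002]
contact_force: [-0.7, 0.3, -0.5]
opening: 0.408
```

View pics/s18.png

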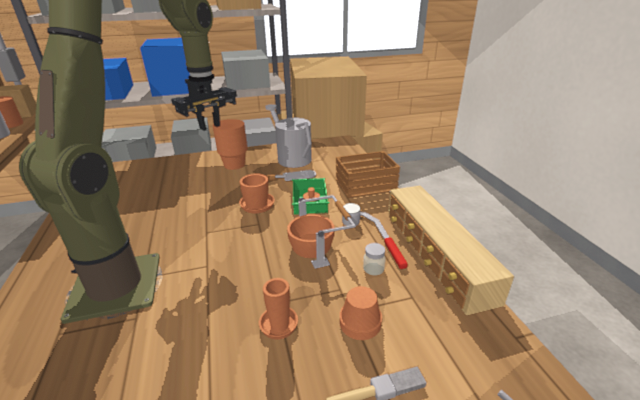

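View pics/t18.png

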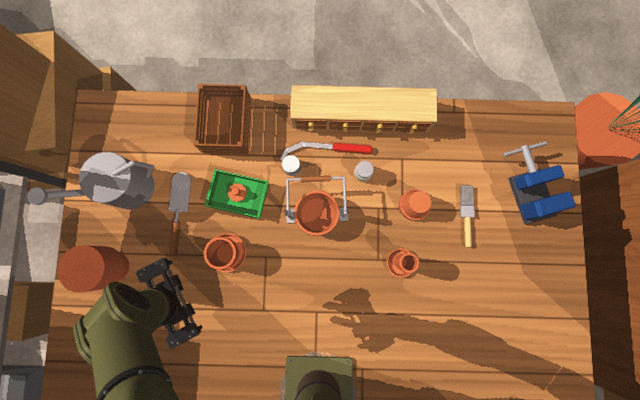

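All four parts are in place: tall pot (277,305) and deep pot (254,192) in the side view, and the lid at (236,192) in the top view. The other things haven't moved. One zoomed check of the bail's angle against its hinge.

Run:
```python
from h import *
snap('side')
im=cv2.imread('pics/s18.png')[180:280,280:380]
cv2.imwrite('pics/s18c.png',cv2.resize(im,None,fx=6,fy=6,interpolation=cv2.INTER_CUBIC))
Rz=R.from_euler('z',.077).as_matrix();K=lambda p:((proj('side',Rz@np.array(p)+[.538,.0165,0])-[280,180])*6).round(0)
print('hinges',K([0,.086,.11]),K([0,-.086,.11]))
for q in(1.4,1.5,1.55,1.6): print(q,[K([.1*np.sin(q),y,.11+.1*np.cos(q)]) for y in(.086,0,-.086)])
```

```text
hinges [119. 126.] [231. 313.]
1.4 [array([299.,  62.]), array([362., 144.]), array([433., 237.])]
1.5 [array([301.,  78.]), array([364., 161.]), array([435., 254.])]
1.55 [array([302.,  86.]), array([364., 169.]), array([435., 263.])]
1.6 [array([302.,  95.]), array([364., 178.]), array([435., 272.])]
```

View pics/s18c.png

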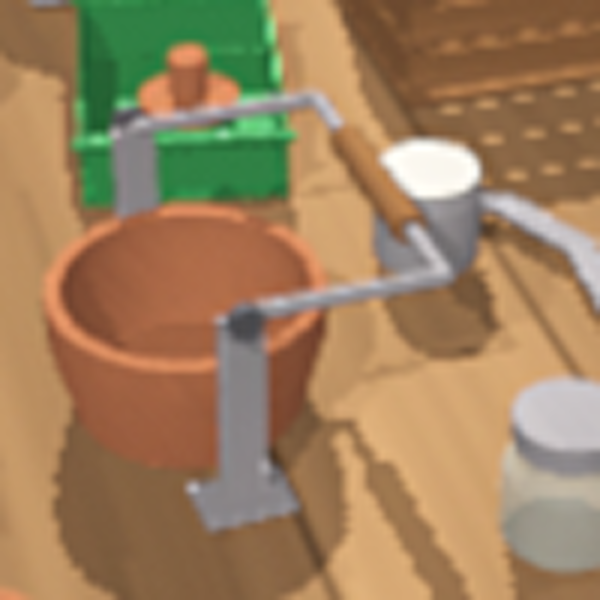

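```bash
python3 -c "
from plant import *
print(get_state()['clock']);print(finish_job())"
```

```text
28.7667
the job is handed in; nothing more can be done
None
```

The nest is taken apart in the order asked, and the job was handed in at 28.8 s of the 72 s allowed. I swung the bail down, laid the lid in the seed tray, stood the tall pot on the small saucer, then stood the deep pot on the large saucer.

**Last checks:** The final pictures show both pots upright in their saucers and the lid upright in the tray. The other things on the bench are where they started, and the gripper is well clear of everything.

**Bail angle:** The picture readings put it between about 1.55 and just over 1.6 rad. The fingertips met a hard stop at the height expected for 1.6, so I take it as fully down.

**What did not go cleanly:**
- **Bail:** the first downward press slipped off the grip and I had to repeat it.
- **Peak forces:** pressing produced brief peaks of about 70 N at the bail stop and 78 N as the lid met the tray floor. Both are under the 120 N wrist limit. I pressed with the fingertips, so I don't believe the 40 N limit on the arm and gripper body applied.
- **Tall pot:** it pressed on the saucer at about 39 N. The tool then drifted up about 1.6 mm before release, so the pot may have dropped by that much.

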